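Clear and reload the thread box at the mending counter

TASK

Reload the wooden thread box: raise the lid's handle end over the stop lip, slide the lid out and park it flat in the steel corner stop, pushed flush against both bars, handle end at the short one. Then take the bare cardboard tubes out of the box and put them in the grey tray, and load every thread reel on the counter, one to a cradle, fat reels in wide cradles and slim ones in narrow: lower each until it lies settled in both notches, centred across the box, before you let go, never dropping it in. Leave the other things on the counter where they are.

Things in the scene. Friction and masses are not known exactly. Their poses are not given: they have to be found in the camera images.
- thread_box: Wooden box fixed to the counter, outside 128 (x) x 286 (y) x 68 high, inside 100 x 270, floor 6 up. Origin: centre of its underside; x across it, y along it, +y the exit end; axes within 0.12 rad of the world's. The lid lies on the side walls' ledges (height 50), between guides that rise to 68 with 1.5 play each side. Rear wall 68 high, at y -143 to -135.
- stop_lip (a point): Top middle of the stop lip across the box's exit end: y 134.5 to 143 in the box, heights 50 to 58, as wide as the lid. It blocks the lid, whose front end must be tilted up over it (0.045 rad about the lid's rear edge, which stays on the ledges), then the lid slides to the box's +y.
- groove_end (a point): Middle between the front ends of the two upper groove rails. They overhang the lid's sides by 5, only over the rear 93 mm of the box (y -143 to -50), underside at height 60.5: 5.5 above the lid's top, so it cannot clear the lip if raised level. After 85 mm of travel the lid is out from under them and lifts off; ahead of them nothing lies above it.
- lid: Plywood sliding lid of the thread box, 112 (x) x 265 (y) x 5 thick, about 100 g, loose; at the start it lies in the box's grooves with its y along the box's y. Origin: centre of its underside, so the edges are at x +-56 and y +-132.5. On its top, centred at y = +85, stands the wooden grip block: 50 (x) x 16 (y) x 22 high, its top 27 above the lid's underside; pinch it across its 16.
- corner_stop: L of two dark steel bars on the counter, fixed, 14 high, 12 thick. Origin: the inner corner, at counter height. The long bar's face is x = 0 (y -240 to 0), the short one's y = 0 (x -110 to 0); the lid goes on the side of negative x and y, its handle end (+y) at the short bar, so its origin ends at x -56, y -132.5 of this frame. Axes within 0.1 rad of the world's.
- cradle_1 (a point): Narrow cradle (V 90-degree notches 18 wide and 9 deep in both ribs), number 1 of 5 from the box's rear. The point is where the centre of a seated slim reel lies, 31.1 above the counter. Reels lie along the box's x. The cradles are 50 apart along the box's y; the ribs are 8 thick, at x -20 and +20 in the box, tops 26 above the counter, 32 apart inside, so fingers go down between them.
- cradle_2 (a point): Wide cradle (V 90-degree notches 30 wide and 15 deep in both ribs), number 2 of 5 from the box's rear. The point is where the centre of a seated fat reel lies, 32.2 above the counter. Reels lie along the box's x. The cradles are 50 apart along the box's y; the ribs are 8 thick, at x -20 and +20 in the box, tops 26 above the counter, 32 apart inside, so fingers go down between them.
- cradle_3 (a point): Narrow cradle (V 90-degree notches 18 wide and 9 deep in both ribs), number 3 of 5 from the box's rear. The point is where the centre of a seated slim reel lies, 31.1 above the counter. Reels lie along the box's x. The cradles are 50 apart along the box's y; the ribs are 8 thick, at x -20 and +20 in the box, tops 26 above the counter, 32 apart inside, so fingers go down between them.
- cradle_4 (a point): Wide cradle (V 90-degree notches 30 wide and 15 deep in both ribs), number 4 of 5 from the box's rear. The point is where the centre of a seated fat reel lies, 32.2 above the counter. Reels lie along the box's x. The cradles are 50 apart along the box's y; the ribs are 8 thick, at x -20 and +20 in the box, tops 26 above the counter, 32 apart inside, so fingers go down between them.
- cradle_5 (a point): Narrow cradle (V 90-degree notches 18 wide and 9 deep in both ribs), number 5 of 5 from the box's rear. The point is where the centre of a seated slim reel lies, 31.1 above the counter. Reels lie along the box's x. The cradles are 50 apart along the box's y; the ribs are 8 thick, at x -20 and +20 in the box, tops 26 above the counter, 32 apart inside, so fingers go down between them.
- fat_reel_1: Fat thread reel: a cylinder of dark thread 30 in diameter and 64 long between two white square end plates (32 x 32 x 3) that keep it from rolling; 70 long in all, about 55 g, lying on its side, centre 16 above the counter. Seated, the thread rests in the notches and the plates hang clear outside the ribs. Origin: its centre; its x is its axis. Absent in some starts.
- fat_reel_2: Fat thread reel: a cylinder of dark thread 30 in diameter and 64 long between two white square end plates (32 x 32 x 3) that keep it from rolling; 70 long in all, about 55 g, lying on its side, centre 16 above the counter. Seated, the thread rests in the notches and the plates hang clear outside the ribs. Origin: its centre; its x is its axis. Absent in some starts.
- slim_reel_1: Slim thread reel: a cylinder of dark thread 20 in diameter and 64 long between two white square end plates (22 x 22 x 3) that keep it from rolling; 70 long in all, about 30 g, lying on its side, centre 11 above the counter. Seated, the thread rests in the notches and the plates hang clear outside the ribs. Origin: its centre; its x is its axis. Absent in some starts.
- slim_reel_2: Slim thread reel: a cylinder of dark thread 20 in diameter and 64 long between two white square end plates (22 x 22 x 3) that keep it from rolling; 70 long in all, about 30 g, lying on its side, centre 11 above the counter. Seated, the thread rests in the notches and the plates hang clear outside the ribs. Origin: its centre; its x is its axis. Absent in some starts.
- slim_reel_3: Slim thread reel: a cylinder of dark thread 20 in diameter and 64 long between two white square end plates (22 x 22 x 3) that keep it from rolling; 70 long in all, about 30 g, lying on its side, centre 11 above the counter. Seated, the thread rests in the notches and the plates hang clear outside the ribs. Origin: its centre; its x is its axis. Absent in some starts.
- bare_tube_1: Bare cardboard tube (a used-up reel) with no thread or end plates, a cylinder 16 in diameter, 70 long, about 15 g; if present, at the start it lies under the lid in narrow cradle 1, its centre 28.3 above the counter. Origin: its centre; its x is its axis.
- bare_tube_2: Bare cardboard tube (a used-up reel) with no thread or end plates, a cylinder 16 in diameter, 70 long, about 15 g; if present, at the start it lies under the lid in narrow cradle 3, its centre 28.3 above the counter. Origin: its centre; its x is its axis.
- bare_tube_3: Bare cardboard tube (a used-up reel) with no thread or end plates, a cylinder 16 in diameter, 70 long, about 15 g; if present, at the start it lies under the lid in narrow cradle 5, its centre 28.3 above the counter. Origin: its centre; its x is its axis.
- empties_tray: Open grey plastic tray fixed to the counter near the box's rear end, 130 (x) x 110 (y) x 35 high, walls and floor 4. Origin: centre of its underside; axes within 0.1 rad of the world's.
- pincushion: Blue pincushion, 44 across, 29 high, between box and corner stop; loose, not part of the job, to be left alone. Origin: near the centre of its underside.
- chalk_tin: Round aluminium chalk tin, 40 across, 14 high; loose, not part of the job, to be left alone. Origin: near the centre of its underside.
There are look-alikes about, which are no part of the job. Leave any red look-alike of the fat_reel_1 alone.

How it is judged:
By the outcome, as a careful person would: the job done as asked, in the order asked, and still so for the second after the job is handed in, with the robot touching nothing.
Of fat_reel_1, fat_reel_2, slim_reel_1, slim_reel_2, slim_reel_3 only 3 to 5 are there at a start; the rules pass over those that are not, and their reading is None.
Of bare_tube_1, bare_tube_2, bare_tube_3 only 2 to 3 are there at a start; the rules pass over those that are not, and their reading is None.
At some moment in a run one of fat_reel_1, fat_reel_2, slim_reel_1, slim_reel_2, slim_reel_3 may be knocked a few centimetres aside while the robot is not near it.
It also fails if it takes over 210 s, if anything falls off the work surface, if the arm or the gripper's body presses on something with over 40 N, if the wrist force passes 120 N, or if a joint passes its speed limit or range.

ROBOT

A 6-joint arm with a two-finger parallel gripper is mounted at the origin on the work surface. World frame = base frame: x ahead of the robot, y to its left, z up, the work surface at z = 0. Lengths are in m, angles in rad, forces in N, time in s.
With the tool pointing down it reaches from about 0.375 to 0.9 m from the base axis. Payload 3.1 kg.
Tool frame: the origin (TCP) lies on the front face of the gripper's body, between the roots of the fingers; the fingertips stand 73 mm ahead of it and the grasp point (between the pads) lies 54 mm ahead of it (manip.tips_ahead is the distance from the TCP to the fingertips, in m); z points along the fingers, y is the line along which they close (so a half turn about z gives the same grasp; the last joint's range is limited). The gripper opens to 85 mm and grips with 20 to 120 N. Pads are 22 mm wide; open, the fingers measure 114 mm over their backs; the gripper's body (76 mm by 85 mm) begins 54 mm behind the grasp point. The pads swing forward as they close: fully open they stand 13 mm farther back than shut.
Start: joints at [-1.393, 0.527, 1.433, -0, 1.181, -0.178], TCP at [0.218, -0.586, 0.304] pointing down, gripper open.
Joint ranges: [-3.08, 3.08], [-0.75, 2.2], [0.22, 2.44], [-1.43, 4.57], [0, 2.65], [-2.85, 2.85]. Speed limits (rad/s): [2.79, 2.79, 3.14, 3.14, 3.14, 3.14].

INTERFACE

Orientations are given as a unit quaternion [x, y, z, w].
In Python, from station import sense, eyes, workorder, manip gives the robot as it stands.
- The arm moves only by the shell command python3 -m inch 'ROWS' [OPENING] [FORCE]. ROWS is JSON, a list of rows, each an object of numbers: "dx", "dy", "dz": the shift along the tool's x, y, z in cm; "wx", "wy", "wz": the turn, a rotation vector about the tool's x, y, z in degrees. In form: [{"dx": .., "dy": .., "dz": .., "wx": .., "wy": .., "wz": ..}, ...]. A call has 1 to 10 rows; each row shifts and turns the commanded pose from where the row before left it, along the tool's axes as they then stand; what a row does not reach is not made up. A row lasts 1/8 s, in which the tool goes at most 62.5 mm and 10.7 degrees, less where a joint would pass 70% of its speed; a pose out of reach is approached as far as the arm can. A call with a gripper value outside its range is refused whole. OPENING is the opening, from 0 (shut) to 1 (fully open), set as the call begins (- or left out, the last holds). The fingers move at their own pace and stop on an object; FORCE is the grip in N (left out, the last holds). Time passes only in rows, so rows that do not move let the fingers close. It gives the time, the measured TCP pose, the force, the opening and the grip force at its end, in the units of the state.
- sense(): the state, without advancing time (a new reading comes with each control period).
- eyes.snapshot(name): name is "scene" or "top" or "wrist"; returns the picture (400x640x3 uint8, red, green, blue); there is no depth.
- eyes.camera_params(name): a dict with "fx", "fy", "cx", "cy" (pixels), "rvec" (rotation vector, rad) and "tvec" (3), from world to camera coordinates, as OpenCV has them. Camera axes: x right, y down, z forward; pixel columns grow to the right and rows downward; lengths in m; the calibration is good to about 2 mm. A picture is of the moment at which its call begins: read the wrist's pose just before it. camera_params takes no time and is no camera call; for the wrist camera it gives the pose at the moment of the call.
- workorder.sign_off(): hands the job in; it is judged then, once.
The state is a dict: "t": time; "q": joint angles; "qd": joint speeds; "tau": joint torques, N m; "tcp_pos": TCP position; "tool_rot": TCP orientation; "force": force on the tool from outside, world axes, zero at the start; "ft_torque": the same for the moment, N m; "finger_gap": opening from 0.0 (shut) to 1.0 (fully open); "gripper_force": force on a finger pad.
Only numpy, scipy, OpenCV 4.12 (cv2) and the standard library are available. Lean on these libraries where they do the work, as an engineer would, in place of code of your own. Each camera call takes 0.05 s, during which the arm holds its last target. There are 200 camera calls.

## Working session

There is one attempt and no reset: what is moved stays moved. The work goes in short steps, Python scripts to look and compute and a shell command to move; the robot and the scene stay as the last step left them, time stands still between calls to the robot, and variables do not carry over. Pictures are saved under pics/ and viewed, at most 14 in all, crops included, and the job is handed in when it is done.

```bash
ls; mkdir -p pics; cat > h.py <<'E'
import numpy as np, cv2
from station import sense, eyes, workorder, manip
from scipy.spatial.transform import Rotation as R
def snap(n,f=None):
    P=eyes.camera_params(n); im=eyes.snapshot(n)
    if f: cv2.imwrite('pics/'+f,im[:,:,::-1])
    return im,P
def ray(P,uv,z):
    uv=np.atleast_2d(np.array(uv,float)); M=R.from_rotvec(np.ravel(P['rvec'])).as_matrix(); t=np.ravel(P['tvec'])
    c=-M.T@t; d=np.c_[(uv[:,0]-P['cx'])/P['fx'],(uv[:,1]-P['cy'])/P['fy'],np.ones(len(uv))]@M
    return c+d*((z-c[2])/d[:,2])[:,None]
def proj(P,X):
    M=R.from_rotvec(np.ravel(P['rvec'])).as_matrix(); p=np.atleast_2d(X)@M.T+np.ravel(P['tvec'])
    return np.c_[P['fx']*p[:,0]/p[:,2]+P['cx'],P['fy']*p[:,1]/p[:,2]+P['cy']]
E
python3 - <<'E'
from h import *
for n in('top','scene','wrist'):
    im,P=snap(n,n+'0.png'); M=R.from_rotvec(np.ravel(P['rvec'])).as_matrix(); print(n,P['fx'],-M.T@np.ravel(P['tvec']),M[2])
s=sense();print(s)
E
```

```text
pics
top 453.69085285623356 [ 0.44229201 -0.01365206  1.31659567] [ 0.04856674  0.01621434 -0.99868832]
scene 471.80938135064116 [1.28189114 0.05078146 0.9172608 ] [-0.67018518 -0.04106918 -0.74105678]
wrist 279.4779248408896 [ 0.2848155  -0.56036097  0.37352237] [-0.26447921 -0.09625813 -0.95957549]
{'t': 0.15, 'q': array([-1.39347278e+00,  5.28280760e-01,  1.43360638e+00,  2.27769603e-05,
        1.18139219e+00, -1.78503258e-01]), 'qd': array([ 0.00074042, -0.00073588, -0.00271109,  0.00170908, -0.00023746,
        0.0010717 ]), 'tau': array([ 2.96542348e-04, -4.42744124e+01, -1.78276402e+01, -2.90399794e-04,
        5.64325906e-03,  5.24192956e-06]), 'tcp_pos': array([ 0.21768266, -0.58541398,  0.30314154]), 'tool_rot': array([ 9.84215530e-01,  1.76971974e-01,  1.10296815e-05, -8.43331837e-04]), 'force': array([ 0.19053904,  0.39820096, -0.1838165 ]), 'ft_torque': array([ 0.0078285 , -0.03839132,  0.02376541]), 'gripper_force': 0.0, 'finger_gap': 0.9987000965970806}
```

View pics/top0.png

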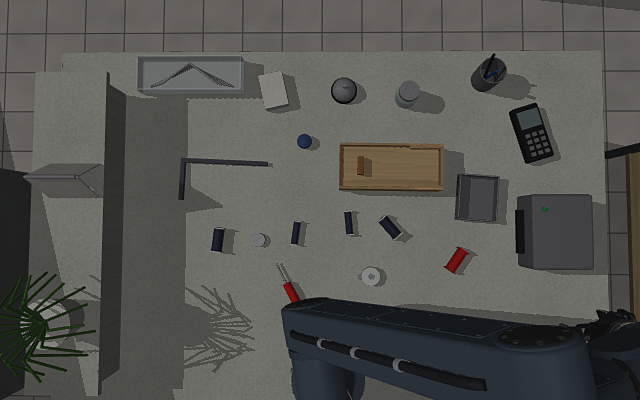

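View pics/scene0.png

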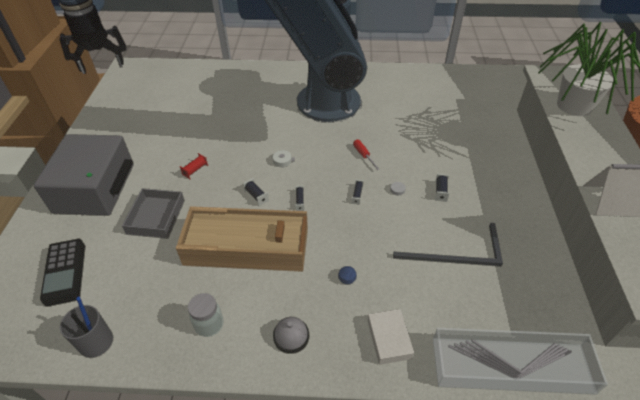

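Top view: box with its handle at (361,165), +y to the left. Corner stop is at (182,160), tray at (477,198), pincushion at (304,141), tin at (260,240).

Reel candidates are the dark ones at (218,239), (296,232), (349,222) and (389,227). The red one at (457,260) is the look-alike because of its colour. The white ring at (371,276) is not part of the job.

```bash
python3 - <<'E'
from h import *
im=cv2.cvtColor(cv2.imread('pics/top0.png'),cv2.COLOR_BGR2RGB); P=eyes.camera_params('top')
print('base px',proj(P,[0,0,0]))
hsv=cv2.cvtColor(im,cv2.COLOR_RGB2HSV)
roi=np.zeros(im.shape[:2],bool); roi[205:260,200:420]=1
m=((im.max(2)<75)&roi).astype(np.uint8)
cs,_=cv2.findContours(m,cv2.RETR_EXTERNAL,cv2.CHAIN_APPROX_NONE)
for c in cs:
    if cv2.contourArea(c)<40: continue
    r=cv2.minAreaRect(c); b=cv2.boxPoints(r); X=ray(P,b,0.02); print('dark',np.round(r[0]),np.round(ray(P,[r[0]],.02)[0],3),np.round([np.linalg.norm(X[0]-X[1]),np.linalg.norm(X[1]-X[2])],3))
for n,p,z in [('grip',(361,165),.077),('boxcorner',(341,143),.068),('',(341,190),.068),('',(443,145),.068),('',(443,190),.068),('stop',(185,163),.014),('stopR',(268,166),.014),('stopS',(184,199),.014),('tray',(477,198),.035),('pin',(304,141),.015)]: print(n,np.round(ray(P,[p],z)[0],3))
a=cv2.resize(im[130:280,180:470],None,fx=2.7,fy=2.7,interpolation=cv2.INTER_CUBIC); cv2.imwrite('pics/crop0.png',a[:,:,::-1])
Pw=eyes.camera_params('wrist');s=sense();Rt=R.from_quat(s['tool_rot']).as_matrix();M=R.from_rotvec(np.ravel(Pw['rvec'])).as_matrix();c=-M.T@np.ravel(Pw['tvec'])
print('cam in tool',Rt.T@(c-s['tcp_pos']),'axis',Rt.T@M[2],'x',Rt.T@M[0]); print('tool x',Rt[:,0],'y',Rt[:,1], manip.tips_ahead, Pw['cx'],Pw['cy'])
E
```

```text
base px [[326.65988804 376.91723957]]
dark [218. 240.] [0.388 0.312 0.02 ] [0.071 0.038]
dark [296. 233.] [0.411 0.089 0.02 ] [0.069 0.022]
dark [389. 226.] [ 0.43  -0.177  0.02 ] [0.031 0.069]
dark [348. 222.] [ 0.44  -0.061  0.02 ] [0.021 0.062]
grip [ 0.598 -0.094  0.077]
boxcorner [ 0.66  -0.039  0.068]
 [ 0.529 -0.039  0.068]
 [ 0.654 -0.32   0.068]
 [ 0.53  -0.319  0.068]
stop [0.611 0.412 0.014]
stopR [0.602 0.171 0.014]
stopS [0.506 0.413 0.014]
tray [ 0.51  -0.422  0.035]
pin [0.675 0.067 0.015]
cam in tool [ 0.07166741 -0.00015695 -0.07047684] axis [-2.81800779e-01 -4.71781674e-05  9.59472938e-01] x [-1.03296442e-03  9.99999434e-01 -2.54214608e-04]
tool x [9.37361841e-01 3.48357111e-01 3.20203367e-04] y [ 0.34835715 -0.93736042 -0.00165614] 0.0726 319.13961124334054 202.41267203747356
```

View pics/crop0.png

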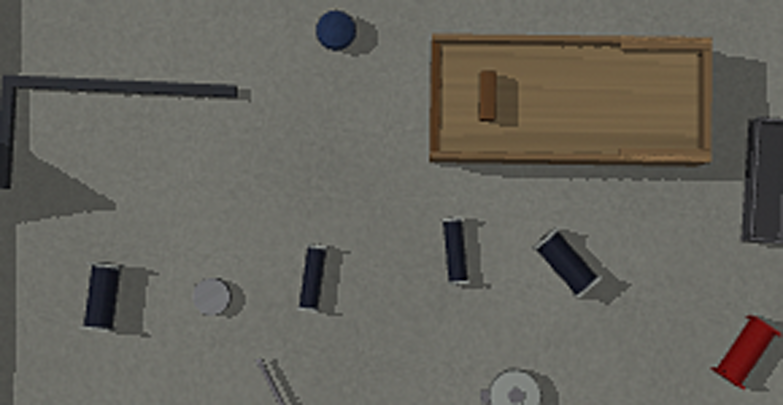

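Four reels are present. The fat ones are at top px (218,240) and (389,226), about 30 wide; the slim ones are at (296,233) and (348,222), about 21 wide. The red one is the decoy. Next I move the wrist camera over the box.

```bash
python3 -m inch '[{"wz":10.2},{"wz":10.2}]'; python3 -m inch '[{"dx":3.3,"dy":-4.0,"dz":0.5},{"dx":3.3,"dy":-4.0,"dz":0.5},{"dx":3.3,"dy":-4.0,"dz":0.5},{"dx":3.3,"dy":-4.0,"dz":0.5},{"dx":3.3,"dy":-4.0,"dz":0.5},{"dx":3.3,"dy":-4.0,"dz":0.5},{"dx":3.3,"dy":-4.0,"dz":0.5},{"dx":3.3,"dy":-4.0,"dz":0.5},{"dx":3.3,"dy":-4.0,"dz":0.5},{"dx":3.3,"dy":-4.0,"dz":0.9}]'; python3 -m inch '[{},{}]'; python3 - <<'E'
from h import *
s=sense();print(s['tcp_pos'],R.from_quat(s['tool_rot']).as_matrix()[:,0],s['force']);snap('wrist','w1.png')
E
```

```text
[ 0.21768266 -0.58541398  0.30314154] [9.37361841e-01 3.48357111e-01 3.20203367e-04] [ 0.19053904  0.39820096 -0.1838165 ]invalid input at $[0]: expected keys dx, dy, dz, wx, wy, wz
invalid input at $[0]: expected keys dx, dy, dz, wx, wy, wz
invalid input at $[0]: expected keys dx, dy, dz, wx, wy, wz
```

View pics/w1.png

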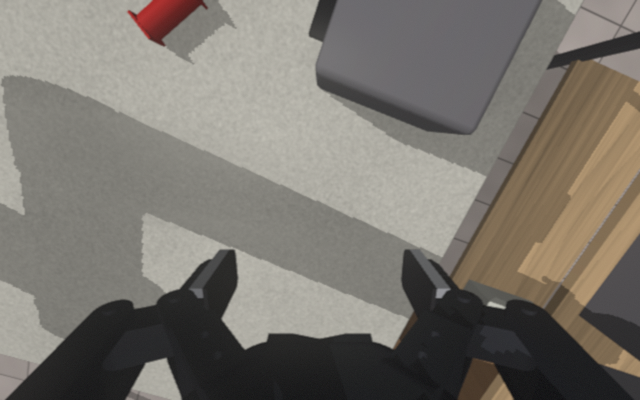

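Nothing moved, because every row needs all six keys. The picture shows only the start view, with the red decoy at (165,15).

```bash
python3 -m inch '[{"dx":0,"dy":0,"dz":0,"wx":0,"wy":0,"wz":10.2},{"dx":0,"dy":0,"dz":0,"wx":0,"wy":0,"wz":10.2}]'; python3 -m inch '[{"dx":3.3,"dy":-4.0,"dz":0.5,"wx":0,"wy":0,"wz":0},{"dx":3.3,"dy":-4.0,"dz":0.5,"wx":0,"wy":0,"wz":0},{"dx":3.3,"dy":-4.0,"dz":0.5,"wx":0,"wy":0,"wz":0},{"dx":3.3,"dy":-4.0,"dz":0.5,"wx":0,"wy":0,"wz":0},{"dx":3.3,"dy":-4.0,"dz":0.5,"wx":0,"wy":0,"wz":0},{"dx":3.3,"dy":-4.0,"dz":0.5,"wx":0,"wy":0,"wz":0},{"dx":3.3,"dy":-4.0,"dz":0.5,"wx":0,"wy":0,"wz":0},{"dx":3.3,"dy":-4.0,"dz":0.5,"wx":0,"wy":0,"wz":0},{"dx":3.3,"dy":-4.0,"dz":0.5,"wx":0,"wy":0,"wz":0},{"dx":3.3,"dy":-4.0,"dz":0.9,"wx":0,"wy":0,"wz":0}]'; python3 -m inch '[{"dx":0,"dy":0,"dz":0,"wx":0,"wy":0,"wz":0},{"dx":0,"dy":0,"dz":0,"wx":0,"wy":0,"wz":0},{"dx":0,"dy":0,"dz":0,"wx":0,"wy":0,"wz":0}]'; python3 - <<'E'
from h import *
s=sense();print(s['tcp_pos'],R.from_quat(s['tool_rot']).as_matrix()[:,0],s['force']);im,P=snap('wrist','w2.png')
import pickle;pickle.dump(P,open('w2.pkl','wb'))
E
```

```text
t: 0.45
tcp_pos: [0.2177, -0.5857, 0.3036]
tool_rot: [1.0, -0.003, -0.0, -0.0]
force: [0.3, -0.5, -0.4]
finger_gap: 0.996
gripper_force: 0.0
t: 1.7
tcp_pos: [0.549, -0.1846, 0.25]
tool_rot: [1.0, -0.0, 0.0, 0.0]
force: [0.2, -0.4, 1.0]
finger_gap: 1.0
gripper_force: 0.0
t: 2.08
tcp_pos: [0.5472, -0.1871, 0.2501]
tool_rot: [1.0, -0.001, -0.0, 0.0]
force: [0.6, 0.0, -0.4]
finger_gap: 1.002
gripper_force: 0.0
[ 0.54718944 -0.18708485  0.25006067] [ 9.99998124e-01 -1.92752911e-03 -1.90450484e-04] [ 0.56509954  0.01521145 -0.38128186]
```

View pics/w2.png

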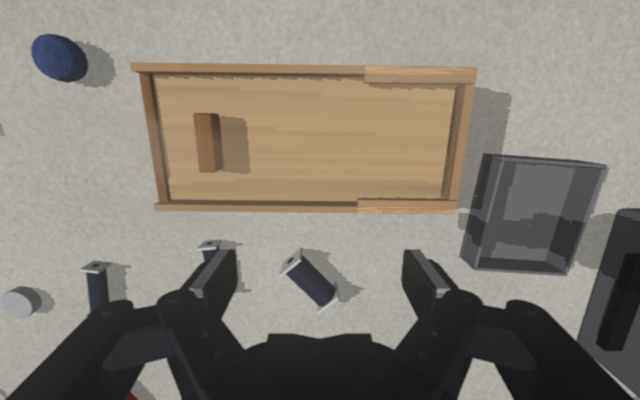

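The wrist view shows the box rim corners at (133,63), (476,69), (457,212) and (155,209). The grip block is at (207,142), the tray at (535,215), and fat reel B at (312,280).

```bash
cat >> h.py <<'E'
def lfit(pts): # x=a*y+b style robust line: returns point,dir
    v=cv2.fitLine(pts.astype(np.float32),cv2.DIST_HUBER,0,0.01,0.01).ravel(); return v[2:],v[:2]
E
python3 - <<'E'
from h import *
import pickle
im=cv2.cvtColor(cv2.imread('pics/w2.png'),cv2.COLOR_BGR2RGB);P=pickle.load(open('w2.pkl','rb'))
h=cv2.cvtColor(im,cv2.COLOR_RGB2HSV); print(h[142,207],h[150,300],h[40,300])
m=((h[...,1]>70)&(h[...,0]<25)).astype(np.uint8); m[240:]=0
m=cv2.morphologyEx(m,cv2.MORPH_OPEN,np.ones((3,3)))
cs,_=cv2.findContours(m,cv2.RETR_EXTERNAL,cv2.CHAIN_APPROX_NONE); c=max(cs,key=cv2.contourArea).reshape(-1,2)
X=ray(P,c,.068)[:,:2]
far=X[(c[:,0]>150)&(c[:,0]<455)&(c[:,1]<85)];near=X[(c[:,0]>170)&(c[:,0]<440)&(c[:,1]>195)]
rear=X[(c[:,0]>450)&(c[:,1]>85)&(c[:,1]<195)];fr=ray(P,c[(c[:,0]<165)&(c[:,1]>80)&(c[:,1]<195)],.058)[:,:2]
for n,p in(('far',far),('near',near),('rear',rear),('front',fr)): q,d=lfit(p); print(n,np.round(q,4),'ang',np.round(np.degrees(np.arctan2(d[1],d[0])),2),len(p),np.abs((p-q)@[-d[1],d[0]]).mean())
# grip
g=((h[...,2]>0)&(m>0)).astype(np.uint8); sub=h[105:180,185:260]; print(h[142,195:225].tolist())
E
```

```text
[ 14 108 135] [ 17  91 176] [ 23  18 166]
far [ 0.6625 -0.1802] ang 89.12 304 0.0001856849285805175
near [ 0.536  -0.1745] ang 89.03 277 0.0004969180816172495
rear [ 0.6088 -0.3167] ang -0.73 109 0.00024083203257029804
front [ 0.6033 -0.0318] ang -0.7 114 0.00025499143153510164
[[16, 91, 166], [15, 101, 152], [14, 108, 142], [14, 107, 141], [14, 110, 142], [14, 108, 142], [14, 109, 140], [14, 108, 139], [14, 109, 138], [14, 110, 137], [14, 107, 136], [14, 109, 136], [14, 108, 135], [14, 110, 135], [14, 110, 134], [14, 108, 135], [14, 109, 131], [15, 104, 123], [15, 96, 114], [15, 91, 106], [15, 92, 103], [16, 91, 101], [16, 89, 100], [15, 91, 101], [16, 93, 99], [16, 92, 100], [16, 89, 114], [17, 88, 130], [17, 88, 136], [17, 89, 138]]
```

```bash
python3 - <<'E'
from h import *
import pickle
P=pickle.load(open('w2.pkl','rb'))
print(ray(P,[(195.5,142),(195,114),(199,171),(212,142)],.077))
print(proj(P,[[.6006,-.0892+.008,.077],[.6006,-.0892-.008,.077]]))
E
python3 -m inch '[{"dx":1.4,"dy":-2.4,"dz":1,"wx":0,"wy":0,"wz":0.75},{"dx":1.3,"dy":-2.4,"dz":1,"wx":0,"wy":0,"wz":0},{"dx":1.3,"dy":-2.4,"dz":1,"wx":0,"wy":0,"wz":0},{"dx":1.3,"dy":-2.4,"dz":1,"wx":0,"wy":0,"wz":0},{"dx":0,"dy":0,"dz":0,"wx":0,"wy":0,"wz":0},{"dx":0,"dy":0,"dz":0,"wx":0,"wy":0,"wz":0},{"dx":0,"dy":0,"dz":0,"wx":0,"wy":0,"wz":0}]' 0.45
```

```text
[[ 0.60141051 -0.0815555   0.077     ]
 [ 0.6242039  -0.08405035  0.077     ]
 [ 0.5764263  -0.08144286  0.077     ]
 [ 0.60136801 -0.09564279  0.077     ]]
[[195.20521589 142.96888225]
 [213.92136978 142.91129069]]
t: 3.0
tcp_pos: [0.6016, -0.0918, 0.2105]
tool_rot: [1.0, -0.008, 0.0, 0.0]
force: [0.8, 0.5, -0.0]
finger_gap: 0.451
gripper_force: 0.0
```

```bash
python3 -m inch '[{"dx":0,"dy":-0.26,"dz":2,"wx":0,"wy":0,"wz":0},{"dx":0,"dy":0,"dz":2,"wx":0,"wy":0,"wz":0},{"dx":0,"dy":0,"dz":2,"wx":0,"wy":0,"wz":0},{"dx":0,"dy":0,"dz":1.9,"wx":0,"wy":0,"wz":0},{"dx":0,"dy":0,"dz":0,"wx":0,"wy":0,"wz":0},{"dx":0,"dy":0,"dz":0,"wx":0,"wy":0,"wz":0}]' 0.45 ; python3 -m inch '[{"dx":0,"dy":0,"dz":0,"wx":0,"wy":0,"wz":0},{"dx":0,"dy":0,"dz":0,"wx":0,"wy":0,"wz":0},{"dx":0,"dy":0,"dz":0,"wx":0,"wy":0,"wz":0},{"dx":0,"dy":0,"dz":0,"wx":0,"wy":0,"wz":0},{"dx":0,"dy":0,"dz":0,"wx":0,"wy":0,"wz":0}]' 0.1 60
```

```text
t: 3.75
tcp_pos: [0.6022, -0.0882, 0.1314]
tool_rot: [1.0, -0.007, 0.0, 0.0]
force: [-0.1, 0.1, -0.5]
finger_gap: 0.451
gripper_force: 0.0
t: 4.38
tcp_pos: [0.6025, -0.088, 0.132]
tool_rot: [1.0, -0.007, 0.001, 0.0]
force: [-0.7, -0.6, 5.7]
finger_gap: 0.172
gripper_force: 61.1
```

```bash
python3 -m inch '[{"dx":0,"dy":0.09,"dz":-0.23,"wx":0.6,"wy":0,"wz":0},{"dx":0,"dy":0.09,"dz":-0.23,"wx":0.6,"wy":0,"wz":0},{"dx":0,"dy":0.09,"dz":-0.23,"wx":0.6,"wy":0,"wz":0},{"dx":0,"dy":0.09,"dz":-0.23,"wx":0.6,"wy":0,"wz":0},{"dx":0,"dy":0.09,"dz":-0.22,"wx":0.6,"wy":0,"wz":0},{"dx":0,"dy":0,"dz":0,"wx":0,"wy":0,"wz":0},{"dx":0,"dy":0,"dz":0,"wx":0,"wy":0,"wz":0}]'; python3 - <<'E'
from h import *
s=sense();print(s['force'],s['ft_torque'],R.from_quat(s['tool_rot']).as_matrix()); snap('wrist','w3.png')
E
```

```text
t: 5.25
tcp_pos: [0.6018, -0.0928, 0.1422]
tool_rot: [1.0, -0.007, 0.0, -0.026]
force: [0.2, -0.4, 0.3]
finger_gap: 0.165
gripper_force: 60.5
[ 0.2001471  -0.3501051   0.29517204] [-0.4155611  -0.08437531  0.0640951 ] [[ 9.99910531e-01 -1.33483978e-02  8.65778349e-04]
 [-1.33753401e-02 -9.98563540e-01  5.18840801e-02]
 [ 1.71965351e-04 -5.18910182e-02 -9.98652739e-01]]
```

View pics/w3.png

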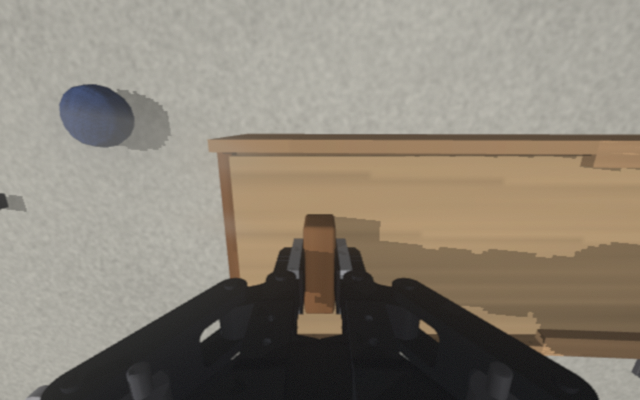

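The lid's front is raised and the lip at (228,200) is partly covered by it, so I slide.

```bash
python3 -m inch '[{"dx":0,"dy":-0.7,"dz":0.037,"wx":0,"wy":0,"wz":0},{"dx":0,"dy":-0.7,"dz":0.036,"wx":0,"wy":0,"wz":0},{"dx":0,"dy":-0.6,"dz":0.03,"wx":0,"wy":0,"wz":0},{"dx":0,"dy":0,"dz":0,"wx":0,"wy":0,"wz":0}]';  python3 -m inch '[{"dx":0,"dy":-0.7,"dz":0.037,"wx":0,"wy":0,"wz":0},{"dx":0,"dy":-0.7,"dz":0.036,"wx":0,"wy":0,"wz":0},{"dx":0,"dy":-0.6,"dz":0.03,"wx":0,"wy":0,"wz":0},{"dx":0,"dy":-0.7,"dz":0.03,"wx":0,"wy":0,"wz":0},{"dx":0,"dy":-0.7,"dz":0.03,"wx":0,"wy":0,"wz":0},{"dx":0,"dy":-0.7,"dz":0.02,"wx":0.2,"wy":0,"wz":0},{"dx":0,"dy":-0.7,"dz":0.0,"wx":0.2,"wy":0,"wz":0},{"dx":0,"dy":-0.7,"dz":0.0,"wx":0.2,"wy":0,"wz":0},{"dx":0,"dy":-0.7,"dz":0.0,"wx":0.2,"wy":0,"wz":0},{"dx":0,"dy":0,"dz":0,"wx":0,"wy":0,"wz":0}]'; python3 -c "
from h import *
snap('wrist');snap('scene','s1.png');im=cv2.imread('pics/s1.png');cv2.imwrite('pics/s1c.png',cv2.resize(im[180:320,130:430],None,fx=2.5,fy=2.5))"
```

```text
t: 5.8
tcp_pos: [0.6018, -0.0714, 0.1422]
tool_rot: [1.0, -0.006, -0.0, -0.027]
force: [0.2, 0.2, 1.1]
finger_gap: 0.169
gripper_force: 60.6
t: 7.05
tcp_pos: [0.6029, -0.0096, 0.144]
tool_rot: [0.999, -0.006, 0.0, -0.034]
force: [-0.2, 1.3, 1.3]
finger_gap: 0.17
gripper_force: 60.8
```

View pics/s1c.png

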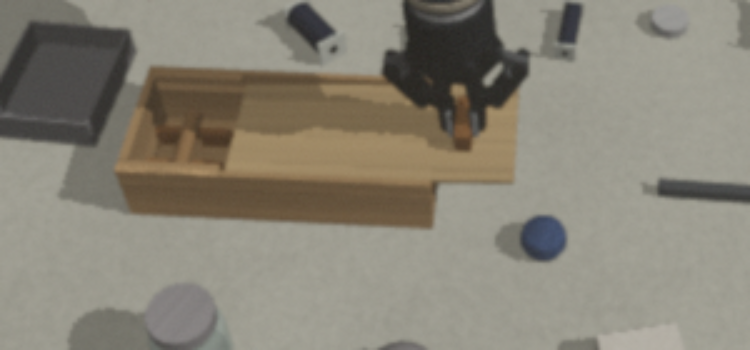

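```bash
python3 -m inch '[{"dx":0,"dy":-0.8,"dz":-0.05,"wx":0,"wy":0,"wz":0},{"dx":0,"dy":-0.8,"dz":-0.05,"wx":0,"wy":0,"wz":0},{"dx":0,"dy":-0.8,"dz":-0.1,"wx":0,"wy":0,"wz":0},{"dx":0,"dy":0,"dz":-1,"wx":0,"wy":0,"wz":0},{"dx":0,"dy":0,"dz":-2,"wx":0,"wy":0,"wz":0},{"dx":0,"dy":0,"dz":-2,"wx":-0.9,"wy":0,"wz":0},{"dx":0,"dy":0,"dz":-2,"wx":-1,"wy":0,"wz":0},{"dx":0,"dy":0,"dz":-2,"wx":-1,"wy":0,"wz":0},{"dx":0,"dy":0,"dz":-2,"wx":-1,"wy":0,"wz":0}]';  python3 -m inch '[{"dx":-1,"dy":-3,"dz":-1,"wx":0,"wy":0,"wz":0},{"dx":-1.5,"dy":-3.5,"dz":-1,"wx":0,"wy":0,"wz":0},{"dx":-1.5,"dy":-3.5,"dz":0,"wx":0,"wy":0,"wz":0},{"dx":-1.5,"dy":-3.5,"dz":0,"wx":0,"wy":0,"wz":0},{"dx":-1.5,"dy":-3.5,"dz":0,"wx":0,"wy":0,"wz":0},{"dx":-1.5,"dy":-3.5,"dz":0,"wx":0,"wy":0,"wz":0},{"dx":-1.5,"dy":-3,"dz":0,"wx":0,"wy":0,"wz":0},{"dx":-1.5,"dy":-2.5,"dz":0,"wx":0,"wy":0,"wz":0},{"dx":0,"dy":0,"dz":0,"wx":0,"wy":0,"wz":0},{"dx":0,"dy":0,"dz":0,"wx":0,"wy":0,"wz":0}]'; python3 -m inch '[{"dx":0,"dy":0,"dz":0,"wx":0,"wy":0,"wz":0},{"dx":0,"dy":0,"dz":0,"wx":0,"wy":0,"wz":0}]';python3 -c "
from h import *
im,P=snap('wrist','w4.png');import pickle;pickle.dump(P,open('w4.pkl','wb'))"
```

```text
t: 8.28
tcp_pos: [0.6026, 0.008, 0.2583]
tool_rot: [1.0, -0.007, -0.0, 0.001]
force: [-0.4, -0.6, -1.0]
finger_gap: 0.169
gripper_force: 60.3
t: 9.52
tcp_pos: [0.4917, 0.2692, 0.2771]
tool_rot: [1.0, -0.007, 0.0, 0.001]
force: [-0.0, -0.1, -0.7]
finger_gap: 0.172
gripper_force: 60.3
t: 9.78
tcp_pos: [0.4921, 0.2688, 0.2768]
tool_rot: [1.0, -0.007, -0.0, 0.001]
force: [1.1, -0.3, -1.1]
finger_gap: 0.172
gripper_force: 60.3
```

View pics/w4.png

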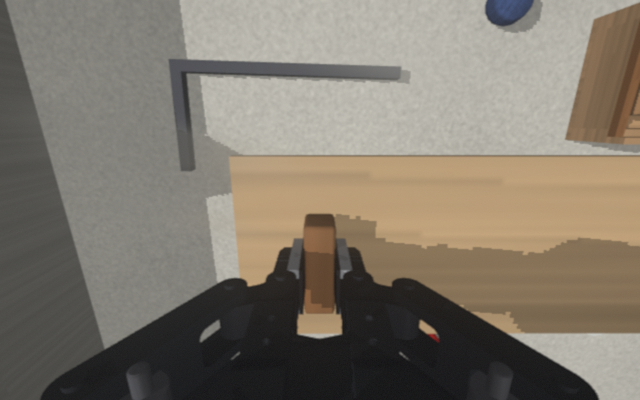

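```bash
python3 - <<'E'
from h import *
import pickle
im=cv2.imread('pics/w4.png');P=pickle.load(open('w4.pkl','rb')); g=cv2.GaussianBlur(cv2.cvtColor(im,cv2.COLOR_BGR2GRAY),(3,3),0).astype(float)
print(g[55:90,300].astype(int).tolist()); print(g[120,165:215].astype(int).tolist()); print(g[145:165,400].astype(int).tolist(),g[190,220:245].astype(int).tolist())
def edge(prof,k,rise=True):
    d=np.diff(prof)*(1 if rise else -1); i=int(np.argmax(d)); 
    a=d[i-1:i+2]; off=(a[0]-a[2])/(2*(a[0]-2*a[1]+a[2])) if 0<i<len(d)-1 else 0
    return k+i+.5+off
def rep(n,pts,z):
    X=ray(P,pts,z)[:,:2]; q,d=lfit(X); print(n,np.round(q,4),np.round(np.degrees(np.arctan2(d[1],d[0])),2),np.abs((X-q)@[-d[1],d[0]]).mean()); return q,d
L=rep('long inner bottom z0',[(c,edge(g[68:90,c],68)) for c in range(205,390,3)],0)
T=rep('long outer top z14',[(c,edge(g[52:72,c],52,False)) for c in range(205,390,3)],.014)
S=rep('short inner bottom z0',[(edge(g[r,180:205],180),r) for r in range(85,160,3)],0)
U=rep('short outer top',[(edge(g[r,160:185],160,False),r) for r in range(85,160,3)],.014)
rep('lid far top',[(c,edge(g[145:165,c],145)) for c in range(250,600,5)],.2002)
rep('lid front top',[(edge(g[r,220:245],220),r) for r in range(160,190,2)],.2002)
A=np.c_[L[1],-S[1]];t=np.linalg.solve(A,S[0]-L[0]);print('corner',L[0]+t[0]*L[1], sense()['tcp_pos'])
E
```

```text
[177, 177, 178, 179, 180, 182, 180, 164, 131, 105, 95, 94, 93, 93, 93, 92, 92, 92, 90, 84, 79, 89, 117, 149, 175, 187, 190, 190, 190, 188, 184, 182, 181, 183, 185]
[129, 129, 129, 130, 130, 130, 130, 128, 124, 114, 98, 87, 86, 87, 87, 88, 88, 88, 88, 85, 77, 68, 63, 62, 68, 85, 108, 124, 130, 132, 132, 133, 132, 131, 131, 131, 133, 134, 135, 140, 155, 172, 179, 179, 176, 175, 176, 178, 179, 179]
[184, 184, 183, 180, 177, 175, 176, 180, 181, 167, 144, 139, 151, 160, 161, 161, 162, 162, 162, 163] [134, 134, 133, 132, 131, 130, 131, 132, 134, 135, 137, 145, 154, 160, 161, 161, 161, 161, 161, 161, 161, 161, 162, 162, 162]
long inner bottom z0 [0.6117 0.2923] 87.36 0.00021506642241882163
long outer top z14 [0.6242 0.2946] 87.41 5.647648343239627e-05
short inner bottom z0 [0.5599 0.4208] -2.42 8.398678280823546e-05
short outer top [0.5651 0.4325] -2.58 9.979124955002044e-05
lid far top [0.5445 0.2104] 89.08 8.97134425706891e-05
lid front top [0.5376 0.3156] -0.91 8.24673227063817e-05
corner [0.6175628  0.41836655] [0.49197896 0.2688505  0.27675887]
```

```bash
python3 -m inch '[{"dx":0,"dy":0,"dz":0,"wx":0,"wy":0,"wz":1.6},{"dx":1.4,"dy":-2.4,"dz":2,"wx":0,"wy":0,"wz":0},{"dx":1.4,"dy":-2.4,"dz":3,"wx":0,"wy":0,"wz":0},{"dx":1.4,"dy":-2.5,"dz":3,"wx":0,"wy":0,"wz":0},{"dx":1.4,"dy":-2.5,"dz":3,"wx":0,"wy":0,"wz":0},{"dx":0,"dy":0,"dz":3,"wx":0,"wy":0,"wz":0},{"dx":0,"dy":0,"dz":2.5,"wx":0,"wy":0,"wz":0},{"dx":0,"dy":0,"dz":1.5,"wx":0,"wy":0,"wz":0},{"dx":0,"dy":0,"dz":0,"wx":0,"wy":0,"wz":0},{"dx":0,"dy":0,"dz":0,"wx":0,"wy":0,"wz":0}]';  python3 -m inch '[{"dx":0,"dy":0,"dz":0.5,"wx":0,"wy":0,"wz":0},{"dx":0,"dy":0,"dz":0.3,"wx":0,"wy":0,"wz":0},{"dx":0,"dy":0,"dz":0.2,"wx":0,"wy":0,"wz":0},{"dx":0,"dy":0,"dz":0,"wx":0,"wy":0,"wz":0},{"dx":0,"dy":0,"dz":0,"wx":0,"wy":0,"wz":0}]'
```

```text
t: 11.08
tcp_pos: [0.5523, 0.365, 0.0977]
tool_rot: [1.0, -0.021, 0.001, 0.0]
force: [0.6, 0.3, -1.3]
finger_gap: 0.17
gripper_force: 60.3
t: 11.7
tcp_pos: [0.5516, 0.3648, 0.0866]
tool_rot: [1.0, -0.021, 0.0, 0.001]
force: [-0.9, 0.7, -1.4]
finger_gap: 0.171
gripper_force: 60.4
```

```bash
python3 -m inch '[{"dx":0,"dy":0,"dz":0.2,"wx":0,"wy":0,"wz":0},{"dx":0,"dy":0,"dz":0.1,"wx":0,"wy":0,"wz":0},{"dx":0,"dy":0,"dz":0,"wx":0,"wy":0,"wz":0}]';  python3 -m inch '[{"dx":0,"dy":0,"dz":0.1,"wx":0,"wy":0,"wz":0},{"dx":0,"dy":0,"dz":0,"wx":0,"wy":0,"wz":0}]'; python3 -m inch '[{"dx":0,"dy":0,"dz":0.05,"wx":0,"wy":0,"wz":0},{"dx":0,"dy":0,"dz":0,"wx":0,"wy":0,"wz":0}]'
```

```text
t: 12.08
tcp_pos: [0.5515, 0.3647, 0.0834]
tool_rot: [1.0, -0.021, -0.0, 0.001]
force: [0.9, 0.3, -0.1]
finger_gap: 0.163
gripper_force: 60.4
t: 12.32
tcp_pos: [0.5516, 0.3648, 0.0825]
tool_rot: [1.0, -0.021, -0.0, 0.001]
force: [-0.0, -0.2, -0.5]
finger_gap: 0.171
gripper_force: 60.4
t: 12.58
tcp_pos: [0.5516, 0.3648, 0.0822]
tool_rot: [1.0, -0.021, 0.0, 0.001]
force: [-0.5, 0.9, -1.4]
finger_gap: 0.171
gripper_force: 60.4
```

```bash
python3 -m inch '[{"dx":0.4,"dy":0,"dz":0,"wx":0,"wy":0,"wz":0},{"dx":0.4,"dy":0,"dz":0,"wx":0,"wy":0,"wz":0},{"dx":0,"dy":0,"dz":0,"wx":0,"wy":0,"wz":0}]';  python3 -m inch '[{"dx":0.15,"dy":0,"dz":0,"wx":0,"wy":0,"wz":0},{"dx":0,"dy":0,"dz":0,"wx":0,"wy":0,"wz":0}]'; python3 -m inch '[{"dx":0.1,"dy":0,"dz":0,"wx":0,"wy":0,"wz":0},{"dx":0,"dy":0,"dz":0,"wx":0,"wy":0,"wz":0}]';python3 -m inch '[{"dx":0.1,"dy":0,"dz":0,"wx":0,"wy":0,"wz":0},{"dx":0,"dy":0,"dz":0,"wx":0,"wy":0,"wz":0}]'
```

```text
t: 12.95
tcp_pos: [0.5602, 0.3644, 0.0821]
tool_rot: [1.0, -0.021, 0.0, 0.001]
force: [0.5, 1.0, 0.2]
finger_gap: 0.172
gripper_force: 60.4
t: 13.2
tcp_pos: [0.5611, 0.3644, 0.0821]
tool_rot: [1.0, -0.021, -0.0, 0.001]
force: [0.6, 0.1, -0.4]
finger_gap: 0.17
gripper_force: 60.4
t: 13.45
tcp_pos: [0.5615, 0.3644, 0.0821]
tool_rot: [1.0, -0.021, -0.001, 0.001]
force: [-2.2, 1.4, 2.0]
finger_gap: 0.171
gripper_force: 60.7
t: 13.7
tcp_pos: [0.5616, 0.3644, 0.0821]
tool_rot: [1.0, -0.021, -0.002, 0.001]
force: [-5.2, 0.3, 3.7]
finger_gap: 0.172
gripper_force: 60.9
```

```bash
python3 -m inch '[{"dx":-0.1,"dy":-0.35,"dz":0,"wx":0,"wy":0,"wz":0},{"dx":0,"dy":-0.35,"dz":0,"wx":0,"wy":0,"wz":0},{"dx":0,"dy":0,"dz":0,"wx":0,"wy":0,"wz":0}]';  python3 -m inch '[{"dx":0,"dy":-0.15,"dz":0,"wx":0,"wy":0,"wz":0},{"dx":0,"dy":0,"dz":0,"wx":0,"wy":0,"wz":0}]'; python3 -m inch '[{"dx":0,"dy":-0.12,"dz":0,"wx":0,"wy":0,"wz":0},{"dx":0,"dy":0,"dz":0,"wx":0,"wy":0,"wz":0}]'; python3 -m inch '[{"dx":0,"dy":-0.1,"dz":0,"wx":0,"wy":0,"wz":0},{"dx":0,"dy":0,"dz":0,"wx":0,"wy":0,"wz":0}]'
```

```text
t: 14.08
tcp_pos: [0.5618, 0.3709, 0.0821]
tool_rot: [1.0, -0.021, -0.001, 0.002]
force: [-4.2, -2.1, 2.9]
finger_gap: 0.168
gripper_force: 61.0
t: 14.32
tcp_pos: [0.5618, 0.3721, 0.0821]
tool_rot: [1.0, -0.02, -0.001, 0.002]
force: [-4.5, -3.5, 4.0]
finger_gap: 0.166
gripper_force: 61.0
t: 14.58
tcp_pos: [0.5619, 0.3731, 0.0821]
tool_rot: [1.0, -0.02, -0.001, 0.002]
force: [-4.4, -4.0, 3.0]
finger_gap: 0.17
gripper_force: 61.0
t: 14.82
tcp_pos: [0.5619, 0.3732, 0.0821]
tool_rot: [1.0, -0.02, -0.001, 0.003]
force: [-3.3, -6.7, 5.0]
finger_gap: 0.17
gripper_force: 61.2
```

```bash
python3 -m inch '[{"dx":0.1,"dy":-0.1,"dz":0.05,"wx":0,"wy":0,"wz":0.15},{"dx":0,"dy":0,"dz":0,"wx":0,"wy":0,"wz":0},{"dx":0,"dy":0,"dz":0,"wx":0,"wy":0,"wz":0}]';  python3 -m inch '[{"dx":0,"dy":0,"dz":0,"wx":0,"wy":0,"wz":0},{"dx":0,"dy":0,"dz":0,"wx":0,"wy":0,"wz":0},{"dx":0,"dy":0,"dz":0,"wx":0,"wy":0,"wz":0},{"dx":0,"dy":0,"dz":0,"wx":0,"wy":0,"wz":0}]' 0.45; python3 -m inch '[{"dx":0,"dy":0,"dz":-2,"wx":0,"wy":0,"wz":0},{"dx":0,"dy":0,"dz":-3,"wx":0,"wy":0,"wz":0},{"dx":-1.5,"dy":1.5,"dz":-5,"wx":0,"wy":0,"wz":0},{"dx":-1.5,"dy":2,"dz":-5,"wx":0,"wy":0,"wz":0},{"dx":-1,"dy":3,"dz":-5,"wx":0,"wy":0,"wz":0},{"dx":0,"dy":0,"dz":0,"wx":0,"wy":0,"wz":0},{"dx":0,"dy":0,"dz":0,"wx":0,"wy":0,"wz":0},{"dx":0,"dy":0,"dz":0,"wx":0,"wy":0,"wz":0}]'; python3 -c "
from h import *
im,P=snap('wrist','w5.png');import pickle;pickle.dump(P,open('w5.pkl','wb'))"
```

```text
t: 15.2
tcp_pos: [0.5621, 0.3734, 0.0821]
tool_rot: [1.0, -0.021, -0.002, 0.004]
force: [-5.8, -9.4, 9.3]
finger_gap: 0.173
gripper_force: 61.7
t: 15.7
tcp_pos: [0.5638, 0.3763, 0.0815]
tool_rot: [1.0, -0.022, 0.0, 0.001]
force: [-0.2, 0.1, 0.1]
finger_gap: 0.451
gripper_force: 0.0
t: 16.7
tcp_pos: [0.5203, 0.3134, 0.2805]
tool_rot: [1.0, -0.022, -0.001, 0.001]
force: [0.1, 0.5, -0.7]
finger_gap: 0.45
gripper_force: 0.0
```

View pics/w5.png

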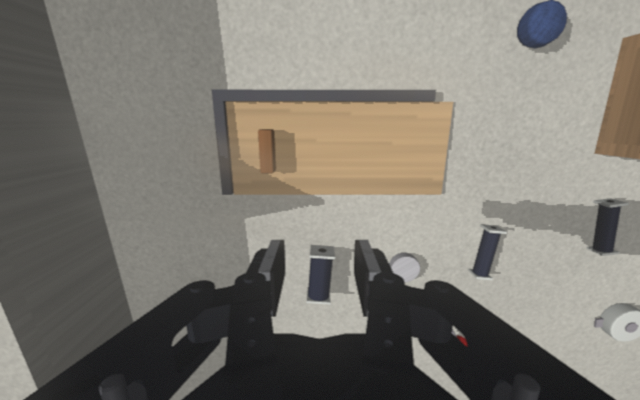

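The lid lies in the corner with its handle at (267,150), snug against both bars. Next I look into the box.

```bash
python3 -m inch '[{"dx":0.5,"dy":4.9,"dz":0.3,"wx":0,"wy":0,"wz":0},{"dx":0.5,"dy":4.9,"dz":0.3,"wx":0,"wy":0,"wz":0},{"dx":0.5,"dy":4.9,"dz":0.3,"wx":0,"wy":0,"wz":0},{"dx":0.5,"dy":4.9,"dz":0.3,"wx":0,"wy":0,"wz":0},{"dx":0.5,"dy":4.9,"dz":0.3,"wx":0,"wy":0,"wz":0},{"dx":0.5,"dy":4.9,"dz":0.3,"wx":0,"wy":0,"wz":0},{"dx":0.5,"dy":4.9,"dz":0.3,"wx":0,"wy":0,"wz":0},{"dx":0.5,"dy":4.9,"dz":0.3,"wx":0,"wy":0,"wz":0},{"dx":0.5,"dy":4.9,"dz":0.3,"wx":0,"wy":0,"wz":0},{"dx":0.5,"dy":4.9,"dz":0.3,"wx":0,"wy":0,"wz":-1.65}]' 0.4; python3 -m inch '[{"dx":0,"dy":0,"dz":0,"wx":0,"wy":0,"wz":0},{"dx":0,"dy":0,"dz":0,"wx":0,"wy":0,"wz":0},{"dx":0,"dy":0,"dz":0,"wx":0,"wy":0,"wz":0}]'; python3 - <<'E'
from h import *
import pickle
im=cv2.imread('pics/w5.png');P=pickle.load(open('w5.pkl','rb')); h=cv2.cvtColor(im,cv2.COLOR_BGR2HSV)
m=((h[...,1]>60)&(h[...,0]<25)).astype(np.uint8); m[210:]=0;m[:,480:]=0
cs,_=cv2.findContours(m,cv2.RETR_EXTERNAL,cv2.CHAIN_APPROX_NONE); c=max(cs,key=cv2.contourArea)
X=ray(P,c.reshape(-1,2),.005)[:,:2]; r=cv2.minAreaRect((X*1000).astype(np.float32)); print('lid rect',r, 'grip px should hold')
th=-.0445;ex=np.array([np.cos(th),np.sin(th)]);ey=np.array([-np.sin(th),np.cos(th)]);L=(np.array(r[0])/1000-[.6176,.4184]); print('lid in stop',L@ex,L@ey)
im,P=snap('wrist','w6.png');pickle.dump(P,open('w6.pkl','wb'));print(sense()['tcp_pos'])
E
```

```text
t: 18.0
tcp_pos: [0.5492, -0.1799, 0.251]
tool_rot: [1.0, -0.007, -0.001, 0.0]
force: [0.4, -0.6, -0.2]
finger_gap: 0.402
gripper_force: 0.0
t: 18.38
tcp_pos: [0.549, -0.1771, 0.252]
tool_rot: [1.0, -0.007, -0.001, 0.0]
force: [0.1, -0.2, -0.4]
finger_gap: 0.403
gripper_force: 0.0
lid rect ((555.9157104492188, 288.1328125), (266.2113342285156, 112.01922607421875), 87.45931243896484) grip px should hold
lid in stop -0.05582824765361015 -0.1328822730106313
[ 0.54908025 -0.17707359  0.25225077]
```

View pics/w6.png

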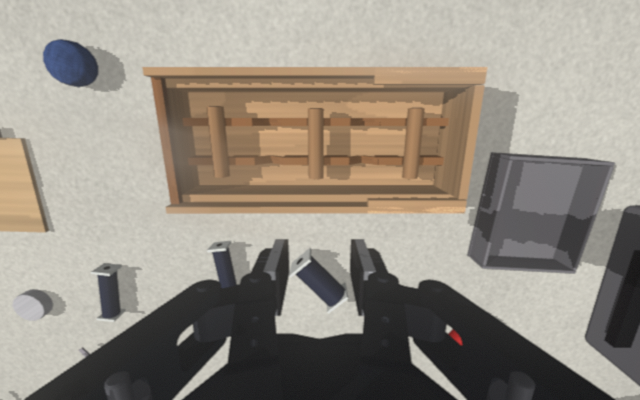

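Tubes lie in the three narrow cradles at (412,143), (316,143) and (219,143). The tray is at (535,215).

```bash
cat >> h.py <<'E'
BO=np.array([.5993,-.1742]);BY=-.0148
def box(x,y): c,s=np.cos(BY),np.sin(BY); return BO+[c*x-s*y,s*x+c*y]
def go(tx,ty,tz,yaw): # world target -> tool-axis cm, degrees (after turn)
    s=sense();T=R.from_quat(s['tool_rot']).as_matrix();a=np.degrees(np.arctan2(T[1,0],T[0,0]));w=-((yaw-a+90)%180-90)
    y=np.radians(a-w);d=np.array([tx,ty,tz])-s['tcp_pos']
    print('turn wz %.2f then dx %.2f dy %.2f dz %.2f'%(w,100*(d[0]*np.cos(y)+d[1]*np.sin(y)),100*(d[0]*np.sin(y)-d[1]*np.cos(y)),-100*d[2]))
E
python3 - <<'E'
from h import *
import pickle
P=pickle.load(open('w6.pkl','rb'));im=cv2.imread('pics/w6.png')
g=cv2.cvtColor(im,cv2.COLOR_BGR2GRAY).astype(int)
for n,y in((5,.1),(3,0),(1,-.1)): print(n,box(0,y),proj(P,[[*box(0,y),.0283],[*box(-.035,y),.0283],[*box(.035,y),.0283]]).round(1).tolist())
for x0 in(200,300,395): print(x0,g[140,x0:x0+40].tolist())
m=((np.ptp(im.astype(int),axis=2)<25)&(g<125)).astype(np.uint8);m[:140]=0;m[280:]=0;m[:,:465]=0
print(ray(P,[(490,152),(612,160),(582,272),(470,265)],.035).round(4))
p=box(0,-.1);go(p[0],p[1],.15,-.85)
E
```

```text
5 [ 0.60077995 -0.07421095] [[218.6, 141.6], [221.9, 175.1], [215.0, 105.7]]
3 [ 0.5993 -0.1742] [[315.6, 141.6], [315.8, 175.1], [315.5, 105.7]]
1 [ 0.59782005 -0.27418905] [[412.6, 141.6], [409.5, 175.1], [416.0, 105.8]]
200 [123, 123, 123, 123, 123, 123, 124, 123, 122, 118, 123, 135, 139, 138, 135, 132, 129, 128, 121, 115, 108, 103, 100, 97, 94, 93, 101, 116, 121, 122, 121, 120, 121, 122, 121, 121, 122, 122, 121, 122]
300 [161, 160, 160, 159, 161, 160, 159, 151, 135, 132, 137, 142, 143, 139, 136, 133, 131, 127, 118, 108, 101, 93, 96, 123, 154, 160, 160, 160, 157, 145, 124, 117, 119, 119, 119, 119, 118, 119, 118, 119]
395 [159, 158, 159, 158, 160, 159, 159, 158, 158, 144, 126, 118, 125, 131, 135, 141, 143, 143, 140, 136, 133, 131, 125, 116, 104, 99, 108, 115, 117, 119, 117, 118, 119, 119, 117, 119, 118, 119, 117, 119]
[[ 0.5868 -0.3516  0.035 ]
 [ 0.5769 -0.4783  0.035 ]
 [ 0.4474 -0.4801  0.035 ]
 [ 0.4584 -0.349   0.035 ]]
turn wz 0.10 then dx 5.02 dy 9.64 dz 10.23
```

```bash
python3 -m inch '[{"dx":1.3,"dy":2.4,"dz":2.5,"wx":0,"wy":0,"wz":0.1},{"dx":1.3,"dy":2.4,"dz":2.5,"wx":0,"wy":0,"wz":0},{"dx":1.2,"dy":2.4,"dz":2.5,"wx":0,"wy":0,"wz":0},{"dx":1.2,"dy":2.4,"dz":2.5,"wx":0,"wy":0,"wz":0},{"dx":0,"dy":0,"dz":0,"wx":0,"wy":0,"wz":0},{"dx":0,"dy":0,"dz":0,"wx":0,"wy":0,"wz":0},{"dx":0,"dy":0,"dz":0,"wx":0,"wy":0,"wz":0}]' 0.4; python3 -c "
from h import *
p=box(0,-.1);go(p[0],p[1],.094,-.85)"
```

```text
t: 19.3
tcp_pos: [0.5978, -0.2744, 0.154]
tool_rot: [1.0, -0.008, 0.0, 0.001]
force: [0.3, 0.4, -0.0]
finger_gap: 0.4
gripper_force: 0.0
turn wz -0.04 then dx 0.00 dy -0.02 dz 6.00
```

```bash
python3 -m inch '[{"dx":0,"dy":0,"dz":2,"wx":0,"wy":0,"wz":0},{"dx":0,"dy":0,"dz":2,"wx":0,"wy":0,"wz":0},{"dx":0,"dy":0,"dz":2,"wx":0,"wy":0,"wz":0},{"dx":0,"dy":0,"dz":0,"wx":0,"wy":0,"wz":0},{"dx":0,"dy":0,"dz":0,"wx":0,"wy":0,"wz":0}]'; python3 -m inch '[{"dx":0,"dy":0,"dz":0,"wx":0,"wy":0,"wz":0},{"dx":0,"dy":0,"dz":0,"wx":0,"wy":0,"wz":0},{"dx":0,"dy":0,"dz":0,"wx":0,"wy":0,"wz":0},{"dx":0,"dy":0,"dz":0,"wx":0,"wy":0,"wz":0}]' 0.05 25;  python3 -m inch '[{"dx":0,"dy":0,"dz":-3,"wx":0,"wy":0,"wz":0},{"dx":0,"dy":0,"dz":-4,"wx":0,"wy":0,"wz":0},{"dx":-2,"dy":4,"dz":-1,"wx":0,"wy":0,"wz":0},{"dx":-2,"dy":4,"dz":0,"wx":0,"wy":0,"wz":0},{"dx":-2,"dy":4,"dz":0,"wx":0,"wy":0,"wz":0},{"dx":-2,"dy":5.1,"dz":0,"wx":0,"wy":0,"wz":0},{"dx":0,"dy":0,"dz":2,"wx":0,"wy":0,"wz":0},{"dx":0,"dy":0,"dz":0,"wx":0,"wy":0,"wz":0},{"dx":0,"dy":0,"dz":0,"wx":0,"wy":0,"wz":0}]'; python3 -c "
from h import *
im,P=snap('wrist','w7.png')"
```

```text
t: 19.92
tcp_pos: [0.5974, -0.2755, 0.0995]
tool_rot: [1.0, -0.008, 0.0, 0.002]
force: [-13.5, 8.7, 42.4]
finger_gap: 0.4
gripper_force: 20.4
t: 20.42
tcp_pos: [0.5985, -0.2742, 0.0964]
tool_rot: [1.0, -0.009, 0.001, -0.0]
force: [-2.8, 7.1, 26.4]
finger_gap: 0.175
gripper_force: 24.8
t: 21.55
tcp_pos: [0.515, -0.4436, 0.1519]
tool_rot: [1.0, -0.008, -0.001, -0.0]
force: [0.6, 0.4, -0.1]
finger_gap: 0.172
gripper_force: 25.4
```

View pics/w7.png

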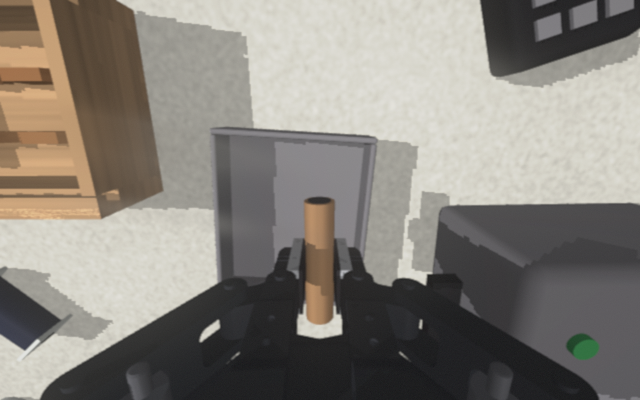

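The tube is held and over the tray (tray far rim (295,135), tube ends at (319,198) and (319,322)). The 42 N on the descent means a finger touched something near rib height, so I check the offset before going back in.

```bash
python3 - <<'E'
from h import *
s=sense();P=eyes.camera_params('wrist');T=R.from_quat(s['tool_rot']).as_matrix()
for zt in(.062,.066,.070):
    z=s['tcp_pos'][2]-zt
    X=ray(P,[(319,200),(319,322)],z); print(zt,[(T.T@(x-s['tcp_pos'])).round(4).tolist() for x in X])
# tray inner top edges
print(ray(P,[(230,136),(363,142),(218,270)],.035).round(4), T[:,2])
import pickle
P6=pickle.load(open('w6.pkl','rb'))
im=cv2.imread('pics/w6.png');h=cv2.cvtColor(im,cv2.COLOR_BGR2GRAY).astype(int)
print(h[95:195,268].tolist())
E
```

```text
0.062 [[0.034, -0.0002, 0.062], [-0.0377, -0.0003, 0.062]]
0.066 [[0.0328, -0.0002, 0.066], [-0.041, -0.0003, 0.066]]
0.07 [[0.0317, -0.0002, 0.07], [-0.0443, -0.0003, 0.07]]
[[ 0.5781 -0.3863  0.035 ]
 [ 0.5728 -0.4735  0.035 ]
 [ 0.4798 -0.3668  0.035 ]] [-5.49057627e-04 -7.73715860e-04 -9.99999550e-01]
[121, 120, 121, 123, 123, 121, 123, 134, 159, 163, 162, 162, 164, 166, 166, 169, 167, 165, 165, 165, 167, 164, 151, 108, 88, 89, 86, 84, 82, 82, 98, 125, 129, 129, 142, 171, 178, 174, 166, 164, 164, 164, 166, 165, 163, 162, 160, 160, 159, 162, 164, 161, 155, 153, 152, 152, 156, 159, 163, 153, 121, 97, 95, 96, 97, 97, 99, 102, 113, 125, 126, 133, 151, 156, 155, 158, 159, 159, 161, 164, 166, 167, 167, 169, 166, 162, 157, 155, 158, 150, 118, 103, 102, 99, 99, 96, 95, 96, 99, 121]
```

```bash
python3 -m inch '[{"dx":0,"dy":-0.3,"dz":2.5,"wx":0,"wy":0,"wz":0},{"dx":0,"dy":0,"dz":2.5,"wx":0,"wy":0,"wz":0},{"dx":0,"dy":0,"dz":1.5,"wx":0,"wy":0,"wz":0},{"dx":0,"dy":0,"dz":0.5,"wx":0,"wy":0,"wz":0},{"dx":0,"dy":0,"dz":0,"wx":0,"wy":0,"wz":0},{"dx":0,"dy":0,"dz":0,"wx":0,"wy":0,"wz":0}]'; python3 -m inch '[{"dx":0,"dy":0,"dz":0,"wx":0,"wy":0,"wz":0},{"dx":0,"dy":0,"dz":0,"wx":0,"wy":0,"wz":0},{"dx":0,"dy":0,"dz":0,"wx":0,"wy":0,"wz":0}]' 0.25; python3 -m inch '[{"dx":0,"dy":0,"dz":-3,"wx":0,"wy":0,"wz":0},{"dx":0,"dy":0,"dz":-4,"wx":0,"wy":0,"wz":0},{"dx":1,"dy":-3,"dz":-0.5,"wx":0,"wy":0,"wz":0},{"dx":1.5,"dy":-4,"dz":0,"wx":0,"wy":0,"wz":0},{"dx":1.5,"dy":-5,"dz":0,"wx":0,"wy":0,"wz":0},{"dx":1.5,"dy":-5,"dz":0,"wx":0,"wy":0,"wz":0},{"dx":1.5,"dy":-5,"dz":0,"wx":0,"wy":0,"wz":0},{"dx":1,"dy":-4.8,"dz":0,"wx":0,"wy":0,"wz":0},{"dx":0,"dy":0,"dz":0,"wx":0,"wy":0,"wz":0},{"dx":0,"dy":0,"dz":0,"wx":0,"wy":0,"wz":0}]' 0.35;  python3 -m inch '[{"dx":0,"dy":0,"dz":0,"wx":0,"wy":0,"wz":0}]'; python3 -c "
from h import *
p=box(-.001,0);go(p[0],p[1],.094,-.85)"
```

```text
t: 22.35
tcp_pos: [0.5153, -0.4428, 0.084]
tool_rot: [1.0, -0.008, 0.001, 0.002]
force: [-1.0, 0.9, -1.4]
finger_gap: 0.173
gripper_force: 25.4
t: 22.72
tcp_pos: [0.5148, -0.4425, 0.0833]
tool_rot: [1.0, -0.008, 0.0, 0.001]
force: [-0.4, 0.3, 0.2]
finger_gap: 0.25
gripper_force: 0.0
t: 23.98
tcp_pos: [0.5995, -0.1758, 0.1577]
tool_rot: [1.0, -0.008, 0.0, 0.001]
force: [0.1, 0.5, 0.2]
finger_gap: 0.352
gripper_force: 0.0
t: 24.1
tcp_pos: [0.5992, -0.1771, 0.1576]
tool_rot: [1.0, -0.009, 0.0, 0.001]
force: [0.9, -0.1, -1.0]
finger_gap: 0.349
gripper_force: 0.0
turn wz -0.21 then dx -0.10 dy -0.29 dz 6.36
```

```bash
python3 -m inch '[{"dx":-0.1,"dy":-0.3,"dz":2,"wx":0,"wy":0,"wz":0},{"dx":0,"dy":0,"dz":2,"wx":0,"wy":0,"wz":0},{"dx":0,"dy":0,"dz":1,"wx":0,"wy":0,"wz":0},{"dx":0,"dy":0,"dz":0,"wx":0,"wy":0,"wz":0},{"dx":0,"dy":0,"dz":0,"wx":0,"wy":0,"wz":0}]' 0.35;python3 -m inch '[{"dx":0,"dy":0,"dz":0.6,"wx":0,"wy":0,"wz":0},{"dx":0,"dy":0,"dz":0,"wx":0,"wy":0,"wz":0},{"dx":0,"dy":0,"dz":0,"wx":0,"wy":0,"wz":0}]';python3 -m inch '[{"dx":0,"dy":0,"dz":0.6,"wx":0,"wy":0,"wz":0},{"dx":0,"dy":0,"dz":0,"wx":0,"wy":0,"wz":0},{"dx":0,"dy":0,"dz":0,"wx":0,"wy":0,"wz":0}]'
```

```text
t: 24.72
tcp_pos: [0.5987, -0.173, 0.1078]
tool_rot: [1.0, -0.009, 0.0, 0.001]
force: [-0.7, 0.8, 0.1]
finger_gap: 0.346
gripper_force: 0.0
t: 25.1
tcp_pos: [0.5984, -0.1726, 0.1017]
tool_rot: [1.0, -0.008, 0.0, 0.001]
force: [-0.8, 0.4, 0.0]
finger_gap: 0.347
gripper_force: 0.0
t: 25.48
tcp_pos: [0.5983, -0.1726, 0.0954]
tool_rot: [1.0, -0.008, -0.0, 0.001]
force: [0.9, 0.2, 0.2]
finger_gap: 0.348
gripper_force: 0.0
```

```bash
python3 -m inch '[{"dx":0,"dy":0,"dz":0.1,"wx":0,"wy":0,"wz":0},{"dx":0,"dy":0,"dz":0,"wx":0,"wy":0,"wz":0},{"dx":0,"dy":0,"dz":0,"wx":0,"wy":0,"wz":0},{"dx":0,"dy":0,"dz":0,"wx":0,"wy":0,"wz":0}]' 0.05 25;  python3 -m inch '[{"dx":0,"dy":0,"dz":-3,"wx":0,"wy":0,"wz":0},{"dx":0,"dy":0,"dz":-3.5,"wx":0,"wy":0,"wz":0},{"dx":-2,"dy":4.5,"dz":0,"wx":0,"wy":0,"wz":0},{"dx":-2,"dy":5,"dz":0,"wx":0,"wy":0,"wz":0},{"dx":-2,"dy":5,"dz":0,"wx":0,"wy":0,"wz":0},{"dx":-2,"dy":5,"dz":0,"wx":0,"wy":0,"wz":0},{"dx":0,"dy":3.3,"dz":0,"wx":0,"wy":0,"wz":0},{"dx":0,"dy":0,"dz":0,"wx":0,"wy":0,"wz":0},{"dx":0,"dy":0,"dz":0,"wx":0,"wy":0,"wz":0},{"dx":0,"dy":0,"dz":0,"wx":0,"wy":0,"wz":0}]'
```

```text
t: 25.98
tcp_pos: [0.5987, -0.1737, 0.095]
tool_rot: [1.0, -0.008, 0.001, 0.002]
force: [-1.3, -5.2, 3.2]
finger_gap: 0.171
gripper_force: 26.7
t: 27.22
tcp_pos: [0.5147, -0.3972, 0.1596]
tool_rot: [1.0, -0.008, -0.0, -0.0]
force: [1.0, 0.1, 0.0]
finger_gap: 0.175
gripper_force: 26.5
```

```bash
python3 -m inch '[{"dx":0,"dy":0.7,"dz":2.5,"wx":0,"wy":0,"wz":0},{"dx":0,"dy":0,"dz":2.5,"wx":0,"wy":0,"wz":0},{"dx":0,"dy":0,"dz":2,"wx":0,"wy":0,"wz":0},{"dx":0,"dy":0,"dz":0.6,"wx":0,"wy":0,"wz":0},{"dx":0,"dy":0,"dz":0,"wx":0,"wy":0,"wz":0},{"dx":0,"dy":0,"dz":0,"wx":0,"wy":0,"wz":0}]'; python3 -m inch '[{"dx":0,"dy":0,"dz":0,"wx":0,"wy":0,"wz":0},{"dx":0,"dy":0,"dz":0,"wx":0,"wy":0,"wz":0},{"dx":0,"dy":0,"dz":0,"wx":0,"wy":0,"wz":0}]' 0.25; python3 -m inch '[{"dx":0,"dy":0,"dz":-3,"wx":0,"wy":0,"wz":0},{"dx":0,"dy":0,"dz":-4,"wx":0,"wy":0,"wz":0},{"dx":1.3,"dy":-5,"dz":-0.5,"wx":0,"wy":0,"wz":0},{"dx":1.3,"dy":-5.6,"dz":0,"wx":0,"wy":0,"wz":0},{"dx":1.3,"dy":-5.6,"dz":0,"wx":0,"wy":0,"wz":0},{"dx":1.3,"dy":-5.6,"dz":0,"wx":0,"wy":0,"wz":0},{"dx":1.3,"dy":-5.7,"dz":0,"wx":0,"wy":0,"wz":0},{"dx":1.5,"dy":-5.7,"dz":0,"wx":0,"wy":0,"wz":0},{"dx":0,"dy":0,"dz":0,"wx":0,"wy":0,"wz":0},{"dx":0,"dy":0,"dz":0,"wx":0,"wy":0,"wz":0}]' 0.35;  python3 -m inch '[{"dx":0,"dy":0,"dz":0,"wx":0,"wy":0,"wz":0}]'; python3 -c "
from h import *
p=box(-.001,.1);go(p[0],p[1],.095,-.85)"
```

```text
t: 27.98
tcp_pos: [0.5149, -0.4067, 0.0849]
tool_rot: [1.0, -0.008, 0.001, 0.002]
force: [0.0, -0.5, 0.1]
finger_gap: 0.17
gripper_force: 26.5
t: 28.35
tcp_pos: [0.5145, -0.4065, 0.0843]
tool_rot: [1.0, -0.008, 0.0, 0.001]
force: [-0.4, 0.6, 0.4]
finger_gap: 0.246
gripper_force: 0.0
t: 29.6
tcp_pos: [0.6, -0.0756, 0.1584]
tool_rot: [1.0, -0.008, 0.0, 0.001]
force: [-0.2, 0.1, 0.1]
finger_gap: 0.351
gripper_force: 0.0
t: 29.72
tcp_pos: [0.5998, -0.0772, 0.1584]
tool_rot: [1.0, -0.009, 0.0, 0.001]
force: [-0.6, -0.3, 0.2]
finger_gap: 0.355
gripper_force: 0.0
turn wz -0.23 then dx -0.01 dy -0.30 dz 6.34
```

```bash
python3 -m inch '[{"dx":0,"dy":-0.3,"dz":2,"wx":0,"wy":0,"wz":0},{"dx":0,"dy":0,"dz":2,"wx":0,"wy":0,"wz":0},{"dx":0,"dy":0,"dz":1.3,"wx":0,"wy":0,"wz":0},{"dx":0,"dy":0,"dz":0,"wx":0,"wy":0,"wz":0},{"dx":0,"dy":0,"dz":0,"wx":0,"wy":0,"wz":0}]' 0.35;python3 -m inch '[{"dx":0,"dy":0,"dz":0.5,"wx":0,"wy":0,"wz":0},{"dx":0,"dy":0,"dz":0,"wx":0,"wy":0,"wz":0},{"dx":0,"dy":0,"dz":0,"wx":0,"wy":0,"wz":0}]';python3 -m inch '[{"dx":0,"dy":0,"dz":0.5,"wx":0,"wy":0,"wz":0},{"dx":0,"dy":0,"dz":0,"wx":0,"wy":0,"wz":0},{"dx":0,"dy":0,"dz":0,"wx":0,"wy":0,"wz":0}]'
```

```text
t: 30.35
tcp_pos: [0.6003, -0.0733, 0.1058]
tool_rot: [1.0, -0.009, 0.0, 0.001]
force: [0.1, -0.3, -0.2]
finger_gap: 0.349
gripper_force: 0.0
t: 30.72
tcp_pos: [0.6001, -0.0726, 0.1006]
tool_rot: [1.0, -0.008, 0.0, 0.001]
force: [0.5, 0.9, -0.1]
finger_gap: 0.346
gripper_force: 0.0
t: 31.1
tcp_pos: [0.6, -0.0727, 0.0952]
tool_rot: [1.0, -0.008, -0.0, 0.001]
force: [1.0, -0.1, -0.9]
finger_gap: 0.355
gripper_force: 0.0
```

```bash
python3 -m inch '[{"dx":0,"dy":0,"dz":0.1,"wx":0,"wy":0,"wz":0},{"dx":0,"dy":0,"dz":0,"wx":0,"wy":0,"wz":0},{"dx":0,"dy":0,"dz":0,"wx":0,"wy":0,"wz":0},{"dx":0,"dy":0,"dz":0,"wx":0,"wy":0,"wz":0}]' 0.05 25;  python3 -m inch '[{"dx":0,"dy":0,"dz":-3,"wx":0,"wy":0,"wz":0},{"dx":0,"dy":0,"dz":-3.5,"wx":0,"wy":0,"wz":0},{"dx":-1.3,"dy":5.5,"dz":0,"wx":0,"wy":0,"wz":0},{"dx":-1.3,"dy":6,"dz":0,"wx":0,"wy":0,"wz":0},{"dx":-1.3,"dy":6,"dz":0,"wx":0,"wy":0,"wz":0},{"dx":-1.3,"dy":6,"dz":0,"wx":0,"wy":0,"wz":0},{"dx":-1.3,"dy":6,"dz":0,"wx":0,"wy":0,"wz":0},{"dx":-1.5,"dy":5.7,"dz":0,"wx":0,"wy":0,"wz":0},{"dx":0,"dy":0,"dz":0,"wx":0,"wy":0,"wz":0},{"dx":0,"dy":0,"dz":0,"wx":0,"wy":0,"wz":0}]'; python3 -c "
from h import *
im,P=snap('wrist','w8.png')
go(.513,-.424,.103,-.85)
h=cv2.cvtColor(im,cv2.COLOR_RGB2HSV);m=((h[...,1]>70)&(h[...,0]<25)).astype(np.uint8);m[:,:200]=0
for c in cv2.findContours(m,0,2)[0]:
  if cv2.contourArea(c)>150: print(cv2.boundingRect(c),ray(P,[np.array(cv2.minAreaRect(c)[0])],.012))
"
```

```text
t: 31.6
tcp_pos: [0.6004, -0.0737, 0.0948]
tool_rot: [1.0, -0.008, 0.001, 0.002]
force: [-0.8, -5.1, 3.9]
finger_gap: 0.171
gripper_force: 26.5
t: 32.85
tcp_pos: [0.5138, -0.4222, 0.1593]
tool_rot: [1.0, -0.009, -0.0, -0.0]
force: [-0.6, 0.3, -0.1]
finger_gap: 0.173
gripper_force: 26.2
turn wz -0.09 then dx -0.11 dy 0.26 dz 5.64
(290, 171, 66, 152) [[ 0.48221099 -0.42414207  0.012     ]]
```

```bash
python3 -m inch '[{"dx":0,"dy":0.2,"dz":2.5,"wx":0,"wy":0,"wz":0},{"dx":0,"dy":0,"dz":2.5,"wx":0,"wy":0,"wz":0},{"dx":0,"dy":0,"dz":0.7,"wx":0,"wy":0,"wz":0},{"dx":0,"dy":0,"dz":0,"wx":0,"wy":0,"wz":0},{"dx":0,"dy":0,"dz":0,"wx":0,"wy":0,"wz":0}]'; python3 -m inch '[{"dx":0,"dy":0,"dz":0,"wx":0,"wy":0,"wz":0},{"dx":0,"dy":0,"dz":0,"wx":0,"wy":0,"wz":0},{"dx":0,"dy":0,"dz":0,"wx":0,"wy":0,"wz":0}]' 0.28; python3 -m inch '[{"dx":0,"dy":0,"dz":-4,"wx":0,"wy":0,"wz":0},{"dx":0,"dy":0,"dz":-4,"wx":0,"wy":0,"wz":0},{"dx":-1.5,"dy":-4,"dz":-4,"wx":0,"wy":0,"wz":0},{"dx":-1.5,"dy":-5,"dz":-2.5,"wx":0,"wy":0,"wz":0},{"dx":-2,"dy":-5,"dz":0,"wx":0,"wy":0,"wz":0},{"dx":-2,"dy":-5,"dz":0,"wx":0,"wy":0,"wz":0},{"dx":-2,"dy":-5,"dz":0,"wx":0,"wy":0,"wz":0},{"dx":-2,"dy":-5,"dz":0,"wx":0,"wy":0,"wz":0},{"dx":0,"dy":0,"dz":0,"wx":0,"wy":0,"wz":0},{"dx":0,"dy":0,"dz":0,"wx":0,"wy":0,"wz":0}]' 0.5;python3 -m inch '[{"dx":0,"dy":0,"dz":0,"wx":0,"wy":0,"wz":0},{"dx":0,"dy":0,"dz":0,"wx":0,"wy":0,"wz":0}]'; cat >> h.py <<'E'
def reels(im,P,zc=.02):
    m=((im.max(2)<80)&(im[...,2].astype(int)>im[...,0].astype(int)+6)).astype(np.uint8)
    m=cv2.morphologyEx(m,cv2.MORPH_OPEN,np.ones((3,3)))
    for c in cv2.findContours(m,0,2)[0]:
        if cv2.contourArea(c)<250: continue
        r=cv2.minAreaRect(c); X=ray(P,cv2.boxPoints(r),zc)[:,:2]; e=[X[1]-X[0],X[2]-X[1]]; n=[np.linalg.norm(v) for v in e]; v=e[int(np.argmax(n))]
        print('px',np.round(r[0],1),'xy',X.mean(0).round(4),'len',np.round(max(n)*1000,1),'wid',np.round(min(n)*1000,1),'axis deg',np.round((np.degrees(np.arctan2(v[1],v[0]))+90)%180-90,1))
E
python3 -c "
from h import *
im,P=snap('wrist','w9.png');reels(im,P);print(sense()['tcp_pos'])
t,_=snap('top','t1.png')
a=cv2.resize(t[120:280,170:530],None,fx=2.2,fy=2.2,interpolation=cv2.INTER_CUBIC);b=cv2.resize(im[:260],(792,322));cv2.imwrite('pics/c9.png',np.vstack([a[:250],b])[:,:,::-1])"
```

```text
t: 33.52
tcp_pos: [0.5149, -0.4252, 0.1041]
tool_rot: [1.0, -0.008, 0.001, 0.002]
force: [-0.5, -0.0, -0.3]
finger_gap: 0.172
gripper_force: 26.2
t: 33.9
tcp_pos: [0.5141, -0.4255, 0.1033]
tool_rot: [1.0, -0.009, 0.0, 0.001]
force: [-0.2, -0.3, 0.0]
finger_gap: 0.281
gripper_force: 0.0
t: 35.15
tcp_pos: [0.4098, -0.1338, 0.248]
tool_rot: [1.0, -0.008, 0.001, 0.002]
force: [0.5, -0.6, -0.5]
finger_gap: 0.504
gripper_force: 0.0
t: 35.4
tcp_pos: [0.4096, -0.1343, 0.2475]
tool_rot: [1.0, -0.009, 0.0, 0.001]
force: [0.3, 0.5, -0.5]
finger_gap: 0.499
gripper_force: 0.0
px [355.9 171.5] xy [ 0.4272 -0.175 ] len 63.2 wid 19.3 axis deg 41.3
[ 0.40940001 -0.13413087  0.24740201]
```

View pics/c9.png

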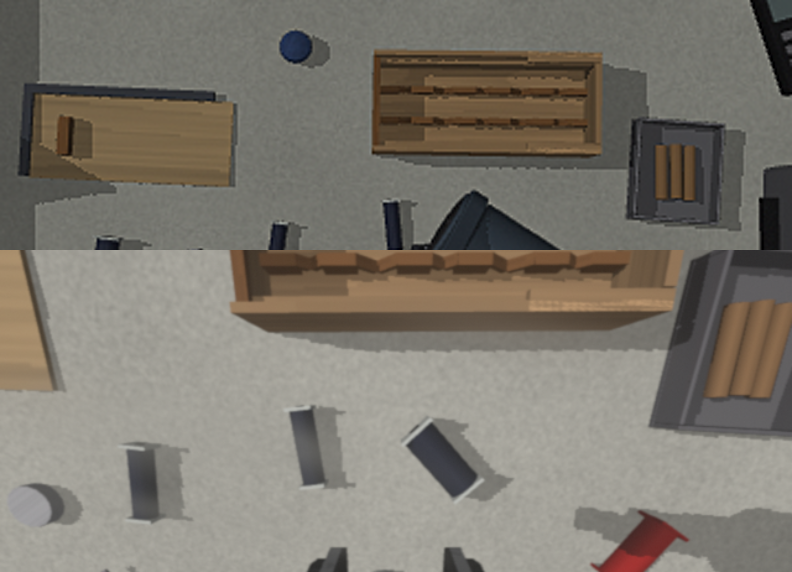

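All three tubes lie in the tray. In the wrist frame the slim reels are at about (247,158) and (115,187), and fat reel B is at (357,170).

```bash
python3 - <<'E'
from h import *
import re
im=cv2.imread('pics/w9.png')[:,:,::-1];
for p in((158,247),(172,357),(188,115),(188,128),(190,180),(120,300)): print(p,im[p],im[p[0]-10,p[1]])
s=open('h.py').read().replace("(im.max(2)<80)&(im[...,2].astype(int)>im[...,0].astype(int)+6)","(im.max(2)<125)&(im[...,2].astype(int)>im[...,0].astype(int)+4)");open('h.py','w').write(s)
E
python3 -c "
from h import *
im=cv2.imread('pics/w9.png')[:,:,::-1];P=eyes.camera_params('wrist');reels(im,P,.02)"
```

```text
(158, 247) [98 98 97] [87 86 87]
(172, 357) [63 64 72] [55 57 64]
(188, 115) [63 62 65] [70 70 70]
(188, 128) [121 119 114] [126 125 119]
(190, 180) [162 161 153] [162 161 152]
(120, 300) [166 164 156] [165 164 155]
px [356.3 171.2] xy [ 0.427  -0.1749] len 64.2 wid 23.4 axis deg 42.0
```

```bash
sed -i 's/(im.max(2)<125)&(im\[...,2\].astype(int)>im\[...,0\].astype(int)+4)/(im.max(2)<118)\&(im[...,2].astype(int)>im[...,0].astype(int)-4)/' h.py
python3 -c "
from h import *
im=cv2.imread('pics/w9.png')[:240,:,::-1];P=eyes.camera_params('wrist');reels(im,P,.02)"
```

```text
px [ 39.1 200.6] xy [0.4012 0.1758] len 36.2 wid 20.7 axis deg 14.4
px [115.2 188.7] xy [0.4125 0.0889] len 64.5 wid 23.2 axis deg -7.1
px [357.6 170.2] xy [ 0.4281 -0.1763] len 65.3 wid 29.0 axis deg 42.0
px [248.4 159.2] xy [ 0.4417 -0.0597] len 64.9 wid 19.6 axis deg 6.2
px [582.  75.] xy [ 0.514  -0.3954] len 142.9 wid 104.7 axis deg 16.8
```

```bash
python3 -c "
from h import *
go(.428,-.176,.15,42)"; python3 -m inch '[{"dx":0,"dy":0,"dz":0,"wx":0,"wy":0,"wz":-8.6},{"dx":0,"dy":0,"dz":0,"wx":0,"wy":0,"wz":-8.6},{"dx":0,"dy":0,"dz":0,"wx":0,"wy":0,"wz":-8.6},{"dx":0,"dy":0,"dz":0,"wx":0,"wy":0,"wz":-8.6},{"dx":0,"dy":0,"dz":0,"wx":0,"wy":0,"wz":-8.6},{"dx":0,"dy":0,"dz":0,"wx":0,"wy":0,"wz":0},{"dx":0,"dy":0,"dz":0,"wx":0,"wy":0,"wz":0}]' 0.65; python3 -c "
from h import *
go(.428,-.176,.16,42)"
```

```text
turn wz -43.02 then dx -1.42 dy 4.38 dz 9.74
t: 36.38
tcp_pos: [0.409, -0.1334, 0.2474]
tool_rot: [0.934, 0.358, -0.0, 0.001]
force: [0.3, -0.1, 0.1]
finger_gap: 0.646
gripper_force: 0.0
turn wz -0.10 then dx -1.44 dy 4.43 dz 8.74
```

```bash
python3 -m inch '[{"dx":-0.5,"dy":1.5,"dz":3,"wx":0,"wy":0,"wz":0},{"dx":-0.5,"dy":1.5,"dz":3,"wx":0,"wy":0,"wz":0},{"dx":-0.4,"dy":1.4,"dz":2.7,"wx":0,"wy":0,"wz":0},{"dx":0,"dy":0,"dz":0,"wx":0,"wy":0,"wz":0},{"dx":0,"dy":0,"dz":0,"wx":0,"wy":0,"wz":0},{"dx":0,"dy":0,"dz":0,"wx":0,"wy":0,"wz":0}]'; python3 -c "
from h import *
im,P=snap('wrist','w10.png');i2=im.copy();i2[245:]=200;reels(i2,P,.018);go(.428,-.176,.077,42)"
```

```text
t: 37.12
tcp_pos: [0.4281, -0.1751, 0.1616]
tool_rot: [0.933, 0.359, 0.0, 0.001]
force: [-0.8, -0.6, -0.3]
finger_gap: 0.647
gripper_force: 0.0
px [321. 210.] xy [ 0.4302 -0.1755] len 57.6 wid 28.0 axis deg 43.1
px [213.8  95.3] xy [ 0.4426 -0.0599] len 64.9 wid 20.7 axis deg 4.6
turn wz 0.05 then dx -0.07 dy 0.06 dz 8.46
```

```bash
python3 -m inch '[{"dx":-0.13,"dy":0.13,"dz":3,"wx":0,"wy":0,"wz":-0.5},{"dx":0,"dy":0,"dz":3,"wx":0,"wy":0,"wz":0},{"dx":0,"dy":0,"dz":2,"wx":0,"wy":0,"wz":0},{"dx":0,"dy":0,"dz":0.4,"wx":0,"wy":0,"wz":0},{"dx":0,"dy":0,"dz":0,"wx":0,"wy":0,"wz":0},{"dx":0,"dy":0,"dz":0,"wx":0,"wy":0,"wz":0}]';python3 -m inch '[{"dx":0,"dy":0,"dz":0,"wx":0,"wy":0,"wz":0},{"dx":0,"dy":0,"dz":0,"wx":0,"wy":0,"wz":0},{"dx":0,"dy":0,"dz":0,"wx":0,"wy":0,"wz":0},{"dx":0,"dy":0,"dz":0,"wx":0,"wy":0,"wz":0}]' 0.1 40
```

```text
t: 37.92
tcp_pos: [0.4284, -0.1776, 0.0775]
tool_rot: [0.932, 0.363, 0.0, 0.002]
force: [0.3, -1.0, -0.3]
finger_gap: 0.653
gripper_force: 0.0
t: 38.42
tcp_pos: [0.4282, -0.1776, 0.0774]
tool_rot: [0.932, 0.363, 0.0, 0.001]
force: [-0.1, 1.2, 4.6]
finger_gap: 0.339
gripper_force: 39.0
```

```bash
python3 -m inch '[{"dx":0,"dy":0,"dz":-3,"wx":0,"wy":0,"wz":0},{"dx":0,"dy":0,"dz":-3.5,"wx":0,"wy":0,"wz":0},{"dx":0,"dy":0,"dz":-3,"wx":0,"wy":0,"wz":8.7},{"dx":0,"dy":0,"dz":0,"wx":0,"wy":0,"wz":8.7},{"dx":0,"dy":0,"dz":0,"wx":0,"wy":0,"wz":8.7},{"dx":0,"dy":0,"dz":0,"wx":0,"wy":0,"wz":8.7},{"dx":0,"dy":0,"dz":0,"wx":0,"wy":0,"wz":8.6},{"dx":0,"dy":0,"dz":0,"wx":0,"wy":0,"wz":0},{"dx":0,"dy":0,"dz":0,"wx":0,"wy":0,"wz":0}]'; cat >> h.py <<'E'
def held(im,P,dia,grab): # reel in hand: column of dark/white along image centre -> tool x of the far end
    s=sense();T=R.from_quat(s['tool_rot']).as_matrix();g=im[:,305:334].astype(int).mean(axis=(1,2));print('col',g[100:345:3].astype(int).tolist())
E
python3 -c "
from h import *
im,P=snap('wrist','w11.png');held(im,P,0,0)
p=box(0,-.05);go(p[0],p[1],.17,-.85)"
```

```text
t: 39.55
tcp_pos: [0.4279, -0.1772, 0.1717]
tool_rot: [1.0, -0.007, 0.0, 0.001]
force: [1.3, -0.3, -1.3]
finger_gap: 0.328
gripper_force: 39.8
col [176, 176, 178, 176, 175, 177, 177, 176, 178, 181, 179, 181, 177, 176, 177, 178, 179, 180, 180, 180, 180, 178, 179, 179, 178, 179, 180, 179, 168, 111, 77, 78, 111, 109, 196, 203, 126, 65, 65, 64, 64, 65, 65, 66, 68, 69, 69, 67, 65, 63, 61, 59, 58, 55, 50, 46, 45, 45, 44, 44, 44, 43, 43, 43, 42, 42, 42, 42, 41, 41, 41, 41, 43, 45, 51, 51, 78, 190, 198, 96, 27, 26]
turn wz 0.08 then dx 17.14 dy 4.44 dz 0.16
```

View pics/w11.png

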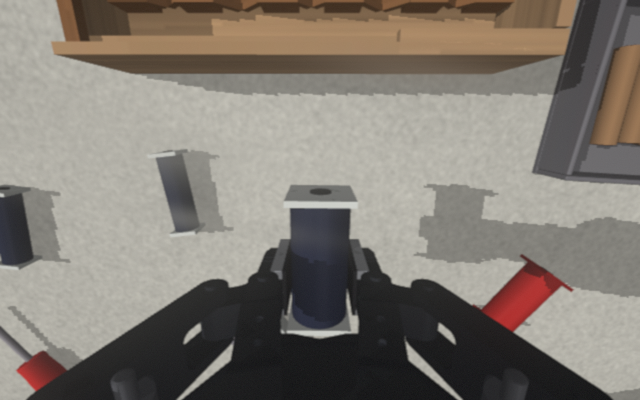

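```bash
python3 -c "
from h import *
P=eyes.camera_params('wrist');s=sense();T=R.from_quat(s['tool_rot']).as_matrix()
g=cv2.imread('pics/w11.png')[:,300:340].mean(axis=(1,2));print(g[196:212].astype(int),g[322:342].astype(int))
for r in(201.5,208,328,336): print(r,(T.T@(ray(P,[(320,r)],s['tcp_pos'][2]-.0454)[0]-s['tcp_pos'])).round(4))"
```

```text
[111 111 110 109 120 157 196 204 203 203 204 188 126  73  64  64] [ 50  51  55  60  66  74  85 101 139 190 201 199 192 165 118  77  46  29
  27  27]
201.5 [0.038  0.0002 0.0454]
208 [0.0351 0.0002 0.0454]
328 [-0.0275  0.0002  0.0454]
336 [-0.0324  0.0002  0.0454]
```

The fat reel is held squarely (far plate at (320,205), near plate at (320,332)), with its centre 2.8 mm ahead of the tool axis. I move to cradle 2.

```bash
python3 -m inch '[{"dx":3.4,"dy":0.9,"dz":0,"wx":0,"wy":0,"wz":0},{"dx":3.4,"dy":0.9,"dz":0,"wx":0,"wy":0,"wz":0},{"dx":3.4,"dy":0.9,"dz":0,"wx":0,"wy":0,"wz":0},{"dx":3.4,"dy":0.9,"dz":0,"wx":0,"wy":0,"wz":0},{"dx":3.3,"dy":0.8,"dz":0,"wx":0,"wy":0,"wz":0},{"dx":0,"dy":0,"dz":0,"wx":0,"wy":0,"wz":0},{"dx":0,"dy":0,"dz":0,"wx":0,"wy":0,"wz":0},{"dx":0,"dy":0,"dz":0,"wx":0,"wy":0,"wz":0}]'; python3 -c "
from h import *
p=box(-.0028,-.05);go(p[0],p[1],.0936,-.85)"
```

```text
t: 40.6
tcp_pos: [0.5949, -0.2232, 0.1713]
tool_rot: [1.0, -0.007, -0.001, 0.0]
force: [0.9, -0.5, -0.4]
finger_gap: 0.331
gripper_force: 39.8
turn wz -0.01 then dx 0.08 dy 0.09 dz 7.77
```

```bash
python3 -m inch '[{"dx":0.08,"dy":0.09,"dz":2.5,"wx":0,"wy":0,"wz":0},{"dx":0,"dy":0,"dz":2.5,"wx":0,"wy":0,"wz":0},{"dx":0,"dy":0,"dz":1.7,"wx":0,"wy":0,"wz":0},{"dx":0,"dy":0,"dz":0.3,"wx":0,"wy":0,"wz":0},{"dx":0,"dy":0,"dz":0,"wx":0,"wy":0,"wz":0},{"dx":0,"dy":0,"dz":0,"wx":0,"wy":0,"wz":0}]'; python3 -c "
from h import *
p=box(-.0028,-.05);go(p[0],p[1],.0936,-.85)"; python3 -m inch '[{"dx":0,"dy":0,"dz":0.3,"wx":0,"wy":0,"wz":0},{"dx":0,"dy":0,"dz":0,"wx":0,"wy":0,"wz":0},{"dx":0,"dy":0,"dz":0,"wx":0,"wy":0,"wz":0}]'; python3 -m inch '[{"dx":0,"dy":0,"dz":0.2,"wx":0,"wy":0,"wz":0},{"dx":0,"dy":0,"dz":0,"wx":0,"wy":0,"wz":0}]'; python3 -m inch '[{"dx":0,"dy":0,"dz":0.1,"wx":0,"wy":0,"wz":0},{"dx":0,"dy":0,"dz":0,"wx":0,"wy":0,"wz":0}]'
```

```text
t: 41.35
tcp_pos: [0.5976, -0.2251, 0.1026]
tool_rot: [1.0, -0.008, 0.001, 0.001]
force: [-0.1, -0.2, -0.8]
finger_gap: 0.336
gripper_force: 39.8
turn wz -0.01 then dx -0.18 dy -0.10 dz 0.90
t: 41.72
tcp_pos: [0.5971, -0.2248, 0.0988]
tool_rot: [1.0, -0.008, 0.0, 0.001]
force: [0.3, -0.5, -1.2]
finger_gap: 0.336
gripper_force: 39.8
t: 41.98
tcp_pos: [0.5969, -0.2248, 0.0964]
tool_rot: [1.0, -0.008, -0.0, 0.001]
force: [0.4, 0.0, -0.4]
finger_gap: 0.335
gripper_force: 39.8
t: 42.22
tcp_pos: [0.597, -0.2248, 0.0955]
tool_rot: [1.0, -0.008, -0.0, 0.001]
force: [-1.1, 1.4, -0.5]
finger_gap: 0.332
gripper_force: 39.8
```

```bash
python3 -m inch '[{"dx":-0.12,"dy":-0.06,"dz":0.1,"wx":0,"wy":0,"wz":0},{"dx":0,"dy":0,"dz":0,"wx":0,"wy":0,"wz":0},{"dx":0,"dy":0,"dz":0,"wx":0,"wy":0,"wz":0}]'; python3 -m inch '[{"dx":0,"dy":0,"dz":0.1,"wx":0,"wy":0,"wz":0},{"dx":0,"dy":0,"dz":0,"wx":0,"wy":0,"wz":0}]'; python3 -m inch '[{"dx":0,"dy":0,"dz":0.1,"wx":0,"wy":0,"wz":0},{"dx":0,"dy":0,"dz":0,"wx":0,"wy":0,"wz":0}]'
```

```text
t: 42.6
tcp_pos: [0.5959, -0.2242, 0.0946]
tool_rot: [1.0, -0.008, 0.0, 0.001]
force: [-0.1, -0.5, -0.1]
finger_gap: 0.336
gripper_force: 39.8
t: 42.85
tcp_pos: [0.596, -0.2241, 0.094]
tool_rot: [1.0, -0.008, 0.0, 0.001]
force: [0.6, 0.3, 1.7]
finger_gap: 0.334
gripper_force: 40.1
t: 43.1
tcp_pos: [0.596, -0.2241, 0.0938]
tool_rot: [1.0, -0.007, 0.0, 0.001]
force: [-1.6, 1.6, 7.6]
finger_gap: 0.333
gripper_force: 40.7
```

```bash
python3 -m inch '[{"dx":0,"dy":0,"dz":0.1,"wx":0,"wy":0,"wz":0},{"dx":0,"dy":0,"dz":0,"wx":0,"wy":0,"wz":0}]'
```

```text
t: 43.35
tcp_pos: [0.596, -0.2241, 0.0937]
tool_rot: [1.0, -0.007, 0.0, 0.001]
force: [-2.9, 2.1, 12.1]
finger_gap: 0.335
gripper_force: 41.1
```

```bash
python3 -m inch '[{"dx":0,"dy":0,"dz":-0.15,"wx":0,"wy":0,"wz":0},{"dx":0,"dy":0,"dz":0,"wx":0,"wy":0,"wz":0},{"dx":0,"dy":0,"dz":0,"wx":0,"wy":0,"wz":0},{"dx":0,"dy":0,"dz":0,"wx":0,"wy":0,"wz":0}]' 0.42; python3 -m inch '[{"dx":0,"dy":0,"dz":-2,"wx":0,"wy":0,"wz":0},{"dx":0,"dy":0,"dz":-4,"wx":0,"wy":0,"wz":0},{"dx":0,"dy":0,"dz":-3,"wx":0,"wy":0,"wz":0},{"dx":-3,"dy":-2,"dz":-3,"wx":0,"wy":0,"wz":0},{"dx":-4,"dy":-3,"dz":-2,"wx":0,"wy":0,"wz":0},{"dx":-4,"dy":-3,"dz":0,"wx":0,"wy":0,"wz":0},{"dx":-4,"dy":-3,"dz":0,"wx":0,"wy":0,"wz":0},{"dx":-3,"dy":-3,"dz":0,"wx":0,"wy":0,"wz":0},{"dx":0,"dy":0,"dz":0,"wx":0,"wy":0,"wz":0},{"dx":0,"dy":0,"dz":0,"wx":0,"wy":0,"wz":0}]' 0.5;python3 -m inch '[{"dx":0,"dy":0,"dz":0,"wx":0,"wy":0,"wz":0},{"dx":0,"dy":0,"dz":0,"wx":0,"wy":0,"wz":0}]'; python3 -c "
from h import *
im,P=snap('wrist','w12.png');i2=im.copy();i2[240:]=200;reels(i2,P,.013);print(sense()['tcp_pos'])
cv2.imwrite('pics/w12c.png',cv2.resize(im[0:250,200:600],None,fx=2,fy=2)[:,:,::-1])"
```

```text
t: 43.85
tcp_pos: [0.5958, -0.2242, 0.0928]
tool_rot: [1.0, -0.008, -0.0, 0.001]
force: [-0.2, 0.1, -0.2]
finger_gap: 0.422
gripper_force: 0.0
t: 45.1
tcp_pos: [0.4192, -0.0819, 0.234]
tool_rot: [1.0, -0.007, 0.002, 0.002]
force: [0.6, 0.1, -0.3]
finger_gap: 0.503
gripper_force: 0.0
t: 45.35
tcp_pos: [0.4189, -0.082, 0.233]
tool_rot: [1.0, -0.008, 0.0, 0.001]
force: [0.1, 0.1, -0.1]
finger_gap: 0.501
gripper_force: 0.0
px [156.1 199.9] xy [0.4102 0.0939] len 66.4 wid 22.3 axis deg -6.6
px [295.6 169.4] xy [ 0.4409 -0.0581] len 65.3 wid 19.7 axis deg 6.0
px [610.5  91. ] xy [ 0.5096 -0.3682] len 126.3 wid 52.3 axis deg 16.9
px [484.5  10.5] xy [ 0.5832 -0.2344] len 34.9 wid 16.7 axis deg 89.1
[ 0.4186124  -0.08188232  0.23284694]
```

```bash
python3 -c "
from h import *
go(.4425,-.0585,.13,6)"; python3 -m inch '[{"dx":0.7,"dy":-0.7,"dz":3,"wx":0,"wy":0,"wz":-6.9},{"dx":0.7,"dy":-0.7,"dz":3,"wx":0,"wy":0,"wz":0},{"dx":0.7,"dy":-0.7,"dz":3,"wx":0,"wy":0,"wz":0},{"dx":0,"dy":0,"dz":0,"wx":0,"wy":0,"wz":0},{"dx":0,"dy":0,"dz":0,"wx":0,"wy":0,"wz":0},{"dx":0,"dy":0,"dz":0,"wx":0,"wy":0,"wz":0}]';  python3 -c "
from h import *
go(.4425,-.0585,.0755,6)"
```

```text
turn wz -6.90 then dx 2.62 dy -2.08 dz 10.28
t: 46.15
tcp_pos: [0.4379, -0.0596, 0.1439]
tool_rot: [0.999, 0.052, 0.001, 0.001]
force: [0.6, -0.6, -0.1]
finger_gap: 0.499
gripper_force: 0.0
turn wz 0.02 then dx 0.46 dy -0.06 dz 6.84
```

```bash
python3 -m inch '[{"dx":0.46,"dy":-0.06,"dz":3,"wx":0,"wy":0,"wz":0},{"dx":0,"dy":0,"dz":2.5,"wx":0,"wy":0,"wz":0},{"dx":0,"dy":0,"dz":1,"wx":0,"wy":0,"wz":0},{"dx":0,"dy":0,"dz":0.2,"wx":0,"wy":0,"wz":0},{"dx":0,"dy":0,"dz":0,"wx":0,"wy":0,"wz":0},{"dx":0,"dy":0,"dz":0,"wx":0,"wy":0,"wz":0}]';python3 -m inch '[{"dx":0,"dy":0,"dz":0.08,"wx":0,"wy":0,"wz":0},{"dx":0,"dy":0,"dz":0,"wx":0,"wy":0,"wz":0},{"dx":0,"dy":0,"dz":0,"wx":0,"wy":0,"wz":0},{"dx":0,"dy":0,"dz":0,"wx":0,"wy":0,"wz":0},{"dx":0,"dy":0,"dz":0,"wx":0,"wy":0,"wz":0}]' 0.05 30
```

```text
t: 46.9
tcp_pos: [0.4424, -0.0583, 0.0766]
tool_rot: [0.999, 0.053, 0.001, 0.001]
force: [0.2, -0.4, 0.1]
finger_gap: 0.499
gripper_force: 0.0
t: 47.52
tcp_pos: [0.4423, -0.0583, 0.0755]
tool_rot: [0.999, 0.053, 0.0, 0.001]
force: [-0.8, -0.4, 6.1]
finger_gap: 0.22
gripper_force: 29.4
```

```bash
python3 -m inch '[{"dx":0,"dy":0,"dz":-3,"wx":0,"wy":0,"wz":0},{"dx":0,"dy":0,"dz":-3.5,"wx":0,"wy":0,"wz":0},{"dx":0,"dy":0,"dz":-3,"wx":0,"wy":0,"wz":6.9},{"dx":0,"dy":0,"dz":0,"wx":0,"wy":0,"wz":0},{"dx":0,"dy":0,"dz":0,"wx":0,"wy":0,"wz":0},{"dx":0,"dy":0,"dz":0,"wx":0,"wy":0,"wz":0}]'; cat >> h.py <<'E'
def held2(im,P,zt): # zt: tool z of plate tops; brightest rows = plate tops
    s=sense();T=R.from_quat(s['tool_rot']).as_matrix();g=im[:,314:326].astype(float).mean(axis=(1,2))
    print(g[196:216].astype(int).tolist(),g[310:345].astype(int).tolist())
    d=np.diff(g); a=190+np.argmax(d[190:216])+.5; w=g>150; rows=np.where(w[300:345])[0]
    b=300+rows.max()+.5 if len(rows) else 0
    X=[(T.T@(ray(P,[(320,r)],s['tcp_pos'][2]-zt)[0]-s['tcp_pos']))[0] for r in(a,b)]
    print('rows',a,b,'toolx',np.round(X,4),'centre',np.mean(X).round(4))
E
python3 -c "
from h import *
im,P=snap('wrist','w13.png');held2(im,P,.0755-.022)
p=box(0,0);go(p[0],p[1],.175,-.85)"
```

```text
t: 48.28
tcp_pos: [0.4414, -0.0578, 0.169]
tool_rot: [1.0, -0.007, -0.001, 0.0]
force: [-0.9, -0.4, -0.9]
finger_gap: 0.219
gripper_force: 29.5
[56, 57, 69, 91, 104, 105, 106, 134, 183, 194, 193, 193, 193, 176, 106, 63, 63, 64, 64, 64] [51, 51, 51, 51, 51, 51, 51, 50, 50, 50, 50, 50, 54, 75, 118, 166, 187, 190, 189, 184, 170, 168, 167, 164, 163, 165, 165, 143, 84, 35, 26, 27, 26, 26, 26]
rows 203.5 336.5 toolx [ 0.0347 -0.0401] centre -0.0027
turn wz 0.01 then dx 15.95 dy 11.40 dz -0.60
```

```bash
python3 -m inch '[{"dx":3.2,"dy":2.3,"dz":0,"wx":0,"wy":0,"wz":0},{"dx":3.2,"dy":2.3,"dz":0,"wx":0,"wy":0,"wz":0},{"dx":3.2,"dy":2.3,"dz":0,"wx":0,"wy":0,"wz":0},{"dx":3.2,"dy":2.3,"dz":0,"wx":0,"wy":0,"wz":0},{"dx":3.2,"dy":2.2,"dz":0,"wx":0,"wy":0,"wz":0},{"dx":0,"dy":0,"dz":0,"wx":0,"wy":0,"wz":0},{"dx":0,"dy":0,"dz":0,"wx":0,"wy":0,"wz":0},{"dx":0,"dy":0,"dz":2.5,"wx":0,"wy":0,"wz":0},{"dx":0,"dy":0,"dz":2.5,"wx":0,"wy":0,"wz":0},{"dx":0,"dy":0,"dz":1.5,"wx":0,"wy":0,"wz":0}]'; python3 -m inch '[{"dx":0,"dy":0,"dz":0,"wx":0,"wy":0,"wz":0},{"dx":0,"dy":0,"dz":0,"wx":0,"wy":0,"wz":0},{"dx":0,"dy":0,"dz":0,"wx":0,"wy":0,"wz":0}]'; python3 -c "
from h import *
p=box(.0008,0);go(p[0],p[1],.0956,-.85)"
```

```text
t: 49.58
tcp_pos: [0.5985, -0.1732, 0.1037]
tool_rot: [1.0, -0.007, -0.002, -0.0]
force: [0.1, -0.0, -0.1]
finger_gap: 0.219
gripper_force: 29.5
t: 49.95
tcp_pos: [0.6008, -0.1748, 0.1063]
tool_rot: [1.0, -0.008, 0.001, 0.001]
force: [-0.5, -0.4, 0.2]
finger_gap: 0.219
gripper_force: 29.5
turn wz -0.01 then dx -0.08 dy -0.05 dz 1.07
```

```bash
python3 -m inch '[{"dx":-0.08,"dy":-0.05,"dz":0.4,"wx":0,"wy":0,"wz":0},{"dx":0,"dy":0,"dz":0.3,"wx":0,"wy":0,"wz":0},{"dx":0,"dy":0,"dz":0,"wx":0,"wy":0,"wz":0},{"dx":0,"dy":0,"dz":0,"wx":0,"wy":0,"wz":0}]'; python3 -m inch '[{"dx":0,"dy":0,"dz":0.15,"wx":0,"wy":0,"wz":0},{"dx":0,"dy":0,"dz":0,"wx":0,"wy":0,"wz":0},{"dx":0,"dy":0,"dz":0,"wx":0,"wy":0,"wz":0}]'; python3 -c "
from h import *
p=box(.0008,0);go(p[0],p[1],.0956,-.85)"
```

```text
t: 50.45
tcp_pos: [0.5995, -0.1741, 0.0982]
tool_rot: [1.0, -0.008, -0.0, 0.001]
force: [0.1, -0.1, 0.2]
finger_gap: 0.216
gripper_force: 29.5
t: 50.82
tcp_pos: [0.5995, -0.1741, 0.0968]
tool_rot: [1.0, -0.008, 0.0, 0.001]
force: [-0.9, 0.8, -0.2]
finger_gap: 0.22
gripper_force: 29.5
turn wz -0.02 then dx 0.06 dy 0.01 dz 0.12
```

```bash
python3 -m inch '[{"dx":0.06,"dy":0,"dz":0.1,"wx":0,"wy":0,"wz":0},{"dx":0,"dy":0,"dz":0,"wx":0,"wy":0,"wz":0}]'; python3 -m inch '[{"dx":0,"dy":0,"dz":0.1,"wx":0,"wy":0,"wz":0},{"dx":0,"dy":0,"dz":0,"wx":0,"wy":0,"wz":0}]';python3 -m inch '[{"dx":0,"dy":0,"dz":0.1,"wx":0,"wy":0,"wz":0},{"dx":0,"dy":0,"dz":0,"wx":0,"wy":0,"wz":0}]'
```

```text
t: 51.08
tcp_pos: [0.6002, -0.174, 0.0958]
tool_rot: [1.0, -0.008, 0.0, 0.001]
force: [-0.7, 0.3, 0.7]
finger_gap: 0.216
gripper_force: 29.6
t: 51.32
tcp_pos: [0.6002, -0.174, 0.0956]
tool_rot: [1.0, -0.007, 0.0, 0.001]
force: [-1.5, 1.3, 5.8]
finger_gap: 0.218
gripper_force: 30.1
t: 51.58
tcp_pos: [0.6002, -0.174, 0.0955]
tool_rot: [1.0, -0.007, 0.0, 0.001]
force: [-2.1, 0.8, 10.2]
finger_gap: 0.217
gripper_force: 30.5
```

```bash
python3 -m inch '[{"dx":0,"dy":0,"dz":-0.15,"wx":0,"wy":0,"wz":0},{"dx":0,"dy":0,"dz":0,"wx":0,"wy":0,"wz":0},{"dx":0,"dy":0,"dz":0,"wx":0,"wy":0,"wz":0},{"dx":0,"dy":0,"dz":0,"wx":0,"wy":0,"wz":0}]' 0.31; python3 -m inch '[{"dx":0,"dy":0,"dz":-2,"wx":0,"wy":0,"wz":0},{"dx":0,"dy":0,"dz":-4,"wx":0,"wy":0,"wz":0},{"dx":0,"dy":0,"dz":-3,"wx":0,"wy":0,"wz":0},{"dx":-3,"dy":-4,"dz":-3,"wx":0,"wy":0,"wz":0},{"dx":-4,"dy":-4.5,"dz":-2,"wx":0,"wy":0,"wz":0},{"dx":-4,"dy":-4.5,"dz":0,"wx":0,"wy":0,"wz":0},{"dx":-4,"dy":-4.5,"dz":0,"wx":0,"wy":0,"wz":0},{"dx":-4,"dy":-4.5,"dz":0,"wx":0,"wy":0,"wz":0},{"dx":-0.5,"dy":-3,"dz":0,"wx":0,"wy":0,"wz":0},{"dx":0,"dy":0,"dz":0,"wx":0,"wy":0,"wz":0}]' 0.5;python3 -m inch '[{"dx":0,"dy":0,"dz":0,"wx":0,"wy":0,"wz":0},{"dx":0,"dy":0,"dz":0,"wx":0,"wy":0,"wz":0},{"dx":0,"dy":0,"dz":0,"wx":0,"wy":0,"wz":0}]'; python3 -c "
from h import *
im,P=snap('wrist','w14.png');i2=im.copy();i2[240:]=200;reels(i2,P,.013);print(sense()['tcp_pos'])"
```

```text
t: 52.08
tcp_pos: [0.6, -0.174, 0.0949]
tool_rot: [1.0, -0.008, -0.0, 0.001]
force: [-0.1, -0.0, -0.1]
finger_gap: 0.308
gripper_force: 0.0
t: 53.32
tcp_pos: [0.4089, 0.0799, 0.2357]
tool_rot: [1.0, -0.006, 0.001, 0.001]
force: [1.1, 0.4, -0.1]
finger_gap: 0.503
gripper_force: 0.0
t: 53.7
tcp_pos: [0.41, 0.0776, 0.2345]
tool_rot: [1.0, -0.008, 0.0, 0.001]
force: [-1.1, 0.5, -0.2]
finger_gap: 0.498
gripper_force: 0.0
px [ 77.  227.5] xy [0.3715 0.3485] len 44.0 wid 28.2 axis deg 89.0
px [303.5 188.4] xy [0.4109 0.0943] len 65.4 wid 19.2 axis deg -8.0
[0.40987366 0.0777257  0.23446393]
```

```bash
python3 -c "
from h import *
go(.4118,.0943,.14,-8)"; python3 -m inch '[{"dx":0,"dy":-0.6,"dz":3,"wx":0,"wy":0,"wz":7},{"dx":0,"dy":-0.6,"dz":3,"wx":0,"wy":0,"wz":0},{"dx":0,"dy":-0.4,"dz":3.3,"wx":0,"wy":0,"wz":0},{"dx":0,"dy":0,"dz":0,"wx":0,"wy":0,"wz":0},{"dx":0,"dy":0,"dz":0,"wx":0,"wy":0,"wz":0},{"dx":0,"dy":0,"dz":0,"wx":0,"wy":0,"wz":0}]';  python3 -c "
from h import *
go(.4118,.0943,.0755,-8)"
```

```text
turn wz 7.06 then dx -0.04 dy -1.67 dz 9.45
t: 54.5
tcp_pos: [0.4116, 0.094, 0.1426]
tool_rot: [0.998, -0.069, 0.001, 0.001]
force: [0.1, -0.2, 0.3]
finger_gap: 0.501
gripper_force: 0.0
turn wz 0.12 then dx 0.01 dy -0.04 dz 6.71
```

```bash
python3 -m inch '[{"dx":0,"dy":-0.04,"dz":3,"wx":0,"wy":0,"wz":0},{"dx":0,"dy":0,"dz":2.5,"wx":0,"wy":0,"wz":0},{"dx":0,"dy":0,"dz":1,"wx":0,"wy":0,"wz":0},{"dx":0,"dy":0,"dz":0.15,"wx":0,"wy":0,"wz":0},{"dx":0,"dy":0,"dz":0,"wx":0,"wy":0,"wz":0},{"dx":0,"dy":0,"dz":0,"wx":0,"wy":0,"wz":0}]';python3 -m inch '[{"dx":0,"dy":0,"dz":0.05,"wx":0,"wy":0,"wz":0},{"dx":0,"dy":0,"dz":0,"wx":0,"wy":0,"wz":0},{"dx":0,"dy":0,"dz":0,"wx":0,"wy":0,"wz":0},{"dx":0,"dy":0,"dz":0,"wx":0,"wy":0,"wz":0},{"dx":0,"dy":0,"dz":0,"wx":0,"wy":0,"wz":0}]' 0.05 30; python3 -m inch '[{"dx":0,"dy":0,"dz":-3,"wx":0,"wy":0,"wz":0},{"dx":0,"dy":0,"dz":-3.5,"wx":0,"wy":0,"wz":0},{"dx":0,"dy":0,"dz":-3,"wx":0,"wy":0,"wz":-7},{"dx":0,"dy":0,"dz":0,"wx":0,"wy":0,"wz":0},{"dx":0,"dy":0,"dz":0,"wx":0,"wy":0,"wz":0},{"dx":0,"dy":0,"dz":0,"wx":0,"wy":0,"wz":0}]';python3 -c "
from h import *
im,P=snap('wrist','w15.png');held2(im,P,.0755-.022)
p=box(0,.1);go(p[0],p[1],.17,-.85)"
```

```text
t: 55.25
tcp_pos: [0.4114, 0.0945, 0.0757]
tool_rot: [0.998, -0.069, 0.001, 0.001]
force: [0.4, -0.1, -0.5]
finger_gap: 0.504
gripper_force: 0.0
t: 55.88
tcp_pos: [0.4112, 0.0945, 0.0749]
tool_rot: [0.998, -0.069, 0.001, 0.001]
force: [-0.8, -0.1, 6.6]
finger_gap: 0.221
gripper_force: 29.3
t: 56.62
tcp_pos: [0.4104, 0.0946, 0.1685]
tool_rot: [1.0, -0.008, -0.001, 0.001]
force: [0.6, -0.5, -0.5]
finger_gap: 0.22
gripper_force: 29.5
[96, 100, 100, 119, 159, 179, 182, 182, 182, 171, 125, 75, 59, 60, 61, 60, 60, 59, 59, 59] [47, 47, 48, 47, 47, 47, 47, 47, 46, 47, 53, 76, 121, 169, 179, 178, 178, 172, 159, 153, 152, 151, 143, 129, 116, 112, 110, 95, 57, 29, 25, 24, 24, 23, 23]
rows 199.5 331.5 toolx [ 0.0366 -0.0369] centre -0.0001
turn wz -0.05 then dx 19.28 dy 16.60 dz -0.15
```

```bash
python3 -m inch '[{"dx":3.8,"dy":3.3,"dz":0,"wx":0,"wy":0,"wz":0},{"dx":3.8,"dy":3.3,"dz":0,"wx":0,"wy":0,"wz":0},{"dx":3.8,"dy":3.3,"dz":0,"wx":0,"wy":0,"wz":0},{"dx":3.8,"dy":3.3,"dz":0,"wx":0,"wy":0,"wz":0},{"dx":4,"dy":3.4,"dz":0,"wx":0,"wy":0,"wz":0},{"dx":0,"dy":0,"dz":0,"wx":0,"wy":0,"wz":0},{"dx":0,"dy":0,"dz":0,"wx":0,"wy":0,"wz":0},{"dx":0,"dy":0,"dz":0,"wx":0,"wy":0,"wz":0},{"dx":0,"dy":0,"dz":2.5,"wx":0,"wy":0,"wz":0},{"dx":0,"dy":0,"dz":1.5,"wx":0,"wy":0,"wz":0}]'; python3 -m inch '[{"dx":0,"dy":0,"dz":0,"wx":0,"wy":0,"wz":0},{"dx":0,"dy":0,"dz":0,"wx":0,"wy":0,"wz":0},{"dx":0,"dy":0,"dz":1.5,"wx":0,"wy":0,"wz":0},{"dx":0,"dy":0,"dz":1,"wx":0,"wy":0,"wz":0},{"dx":0,"dy":0,"dz":0.3,"wx":0,"wy":0,"wz":0},{"dx":0,"dy":0,"dz":0,"wx":0,"wy":0,"wz":0},{"dx":0,"dy":0,"dz":0,"wx":0,"wy":0,"wz":0}]'; python3 -c "
from h import *
p=box(-.0008,.1);go(p[0],p[1],.095,-.85)"
```

```text
t: 57.92
tcp_pos: [0.5993, -0.0732, 0.1289]
tool_rot: [1.0, -0.007, -0.001, 0.001]
force: [-0.3, -0.2, 1.1]
finger_gap: 0.221
gripper_force: 29.5
t: 58.8
tcp_pos: [0.6007, -0.0745, 0.102]
tool_rot: [1.0, -0.008, 0.0, 0.001]
force: [0.4, 0.6, -0.1]
finger_gap: 0.221
gripper_force: 29.5
turn wz -0.02 then dx -0.07 dy -0.03 dz 0.70
```

```bash
python3 -m inch '[{"dx":-0.07,"dy":-0.03,"dz":0.3,"wx":0,"wy":0,"wz":0},{"dx":0,"dy":0,"dz":0.15,"wx":0,"wy":0,"wz":0},{"dx":0,"dy":0,"dz":0,"wx":0,"wy":0,"wz":0},{"dx":0,"dy":0,"dz":0,"wx":0,"wy":0,"wz":0}]'; python3 -m inch '[{"dx":0,"dy":0,"dz":0.12,"wx":0,"wy":0,"wz":0},{"dx":0,"dy":0,"dz":0,"wx":0,"wy":0,"wz":0}]';python3 -m inch '[{"dx":0,"dy":0,"dz":0.1,"wx":0,"wy":0,"wz":0},{"dx":0,"dy":0,"dz":0,"wx":0,"wy":0,"wz":0}]';python3 -m inch '[{"dx":0,"dy":0,"dz":0.1,"wx":0,"wy":0,"wz":0},{"dx":0,"dy":0,"dz":0,"wx":0,"wy":0,"wz":0}]'
```

```text
t: 59.3
tcp_pos: [0.5998, -0.0741, 0.0973]
tool_rot: [1.0, -0.008, 0.0, 0.001]
force: [0.7, -0.6, 0.0]
finger_gap: 0.216
gripper_force: 29.5
t: 59.55
tcp_pos: [0.5998, -0.0741, 0.096]
tool_rot: [1.0, -0.008, -0.0, 0.001]
force: [0.0, -1.2, -0.8]
finger_gap: 0.218
gripper_force: 29.5
t: 59.8
tcp_pos: [0.5999, -0.074, 0.0952]
tool_rot: [1.0, -0.008, 0.0, 0.001]
force: [-0.9, 0.5, 0.6]
finger_gap: 0.215
gripper_force: 29.7
t: 60.05
tcp_pos: [0.5999, -0.074, 0.095]
tool_rot: [1.0, -0.007, 0.0, 0.001]
force: [-2.0, -0.1, 5.6]
finger_gap: 0.217
gripper_force: 30.2
```

```bash
python3 -m inch '[{"dx":0,"dy":0,"dz":-0.05,"wx":0,"wy":0,"wz":0},{"dx":0,"dy":0,"dz":0,"wx":0,"wy":0,"wz":0},{"dx":0,"dy":0,"dz":0,"wx":0,"wy":0,"wz":0},{"dx":0,"dy":0,"dz":0,"wx":0,"wy":0,"wz":0}]' 0.31; python3 -m inch '[{"dx":0,"dy":0,"dz":-2,"wx":0,"wy":0,"wz":0},{"dx":0,"dy":0,"dz":-4,"wx":0,"wy":0,"wz":0},{"dx":0,"dy":0,"dz":-3,"wx":0,"wy":0,"wz":0},{"dx":-3,"dy":-4.5,"dz":-3,"wx":0,"wy":0,"wz":0},{"dx":-3.5,"dy":-5,"dz":-2,"wx":0,"wy":0,"wz":0},{"dx":-3.5,"dy":-5,"dz":0,"wx":0,"wy":0,"wz":0},{"dx":-3.5,"dy":-5,"dz":0,"wx":0,"wy":0,"wz":0},{"dx":-3.5,"dy":-5,"dz":0,"wx":0,"wy":0,"wz":0},{"dx":-3.5,"dy":-5,"dz":0,"wx":0,"wy":0,"wz":0},{"dx":-1,"dy":-4.5,"dz":0,"wx":0,"wy":0,"wz":0}]' 0.65;python3 -m inch '[{"dx":0,"dy":0,"dz":0,"wx":0,"wy":0,"wz":0},{"dx":0,"dy":0,"dz":0,"wx":0,"wy":0,"wz":0},{"dx":0,"dy":0,"dz":0,"wx":0,"wy":0,"wz":0},{"dx":0,"dy":0,"dz":0,"wx":0,"wy":0,"wz":0}]'; python3 -c "
from h import *
im,P=snap('wrist','w16.png');i2=im.copy();i2[243:]=200;reels(i2,P,.018);print(sense()['tcp_pos'])
im,P=snap('top','t2.png');i2=im.copy();i2[:205]=200;i2[265:]=200;i2[:,:180]=200;i2[:,420:]=200;reels(i2,P,.018)"
```

```text
t: 60.55
tcp_pos: [0.5997, -0.0741, 0.0944]
tool_rot: [1.0, -0.008, -0.0, 0.001]
force: [-0.0, -0.5, 0.2]
finger_gap: 0.311
gripper_force: 0.0
t: 61.8
tcp_pos: [0.3882, 0.2693, 0.2347]
tool_rot: [1.0, -0.007, -0.0, 0.001]
force: [0.5, -0.1, 0.3]
finger_gap: 0.648
gripper_force: 0.0
t: 62.3
tcp_pos: [0.3914, 0.267, 0.2335]
tool_rot: [1.0, -0.009, -0.0, 0.001]
force: [-0.1, -0.3, 0.3]
finger_gap: 0.65
gripper_force: 0.0
px [248.5 225. ] xy [0.3544 0.3446] len 39.7 wid 28.9 axis deg -4.3
px [143.7  37.4] xy [0.5371 0.4235] len 62.2 wid 15.2 axis deg -1.6
[0.39132258 0.26712671 0.23345769]
px [210.5 241.5] xy [0.3846 0.3336] len 175.9 wid 128.4 axis deg -89.9
```

The fat reel A has been knocked; it is now near (0.34,0.345). I reposition to see it whole.

```bash
python3 -m inch '[{"dx":-3,"dy":-3,"dz":0,"wx":0,"wy":0,"wz":0},{"dx":-3,"dy":-3,"dz":0,"wx":0,"wy":0,"wz":0},{"dx":0,"dy":0,"dz":0,"wx":0,"wy":0,"wz":0},{"dx":0,"dy":0,"dz":0,"wx":0,"wy":0,"wz":0},{"dx":0,"dy":0,"dz":0,"wx":0,"wy":0,"wz":0}]'; python3 -c "
from h import *
im,P=snap('wrist','w17.png');i2=im.copy();i2[243:]=200;reels(i2,P,.018);print(sense()['tcp_pos'])
cv2.imwrite('pics/w17c.png',cv2.resize(im,None,fx=1.2,fy=1.2)[:,:,::-1])"
```

```text
t: 63.02
tcp_pos: [0.3328, 0.3283, 0.2334]
tool_rot: [1.0, -0.008, 0.0, 0.001]
force: [0.2, 0.5, 0.1]
finger_gap: 0.651
gripper_force: 0.0
px [301.5 180.5] xy [0.3436 0.3465] len 66.3 wid 28.8 axis deg -7.9
[0.33273843 0.32831484 0.23335774]
```

View pics/w17c.png

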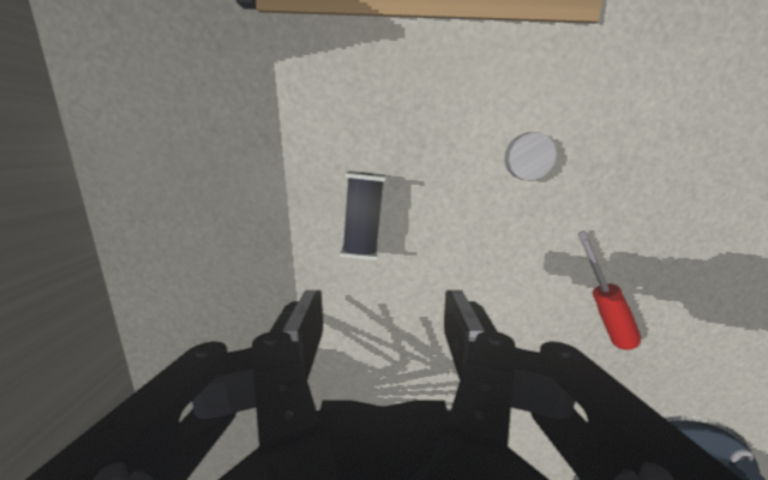

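The knocked fat reel is at (301,180), whole and upright, with nothing beside it. I grasp it there.

```bash
python3 -c "
from h import *
go(.344,.3463,.14,-7.9)"; python3 -m inch '[{"dx":0.3,"dy":-0.7,"dz":3,"wx":0,"wy":0,"wz":7},{"dx":0.3,"dy":-0.7,"dz":3,"wx":0,"wy":0,"wz":0},{"dx":0.3,"dy":-0.5,"dz":3.3,"wx":0,"wy":0,"wz":0},{"dx":0,"dy":0,"dz":0,"wx":0,"wy":0,"wz":0},{"dx":0,"dy":0,"dz":0,"wx":0,"wy":0,"wz":0},{"dx":0,"dy":0,"dz":0,"wx":0,"wy":0,"wz":0}]';  python3 -c "
from h import *
im,P=snap('wrist');i2=im.copy();i2[250:]=200;reels(i2,P,.018)
go(.344,.3463,.077,-7.9)"
```

```text
turn wz 6.94 then dx 0.87 dy -1.94 dz 9.34
t: 63.82
tcp_pos: [0.343, 0.3468, 0.1416]
tool_rot: [0.998, -0.069, 0.001, 0.0]
force: [0.2, -0.6, 0.3]
finger_gap: 0.648
gripper_force: 0.0
px [593.9 227.8] xy [0.3096 0.145 ] len 44.7 wid 6.4 axis deg 28.9
px [319.  213.5] xy [0.3484 0.3463] len 54.9 wid 28.2 axis deg -6.8
turn wz 0.02 then dx 0.11 dy 0.04 dz 6.46
```

```bash
python3 -m inch '[{"dx":0.1,"dy":0.03,"dz":3,"wx":0,"wy":0,"wz":0},{"dx":0,"dy":0,"dz":2.5,"wx":0,"wy":0,"wz":0},{"dx":0,"dy":0,"dz":0.9,"wx":0,"wy":0,"wz":0},{"dx":0,"dy":0,"dz":0,"wx":0,"wy":0,"wz":0},{"dx":0,"dy":0,"dz":0,"wx":0,"wy":0,"wz":0},{"dx":0,"dy":0,"dz":0,"wx":0,"wy":0,"wz":0}]';python3 -m inch '[{"dx":0,"dy":0,"dz":0,"wx":0,"wy":0,"wz":0},{"dx":0,"dy":0,"dz":0,"wx":0,"wy":0,"wz":0},{"dx":0,"dy":0,"dz":0,"wx":0,"wy":0,"wz":0},{"dx":0,"dy":0,"dz":0,"wx":0,"wy":0,"wz":0}]' 0.1 40; python3 -m inch '[{"dx":0,"dy":0,"dz":-3,"wx":0,"wy":0,"wz":0},{"dx":0,"dy":0,"dz":-3.5,"wx":0,"wy":0,"wz":0},{"dx":0,"dy":0,"dz":-3,"wx":0,"wy":0,"wz":-7},{"dx":0,"dy":0,"dz":0,"wx":0,"wy":0,"wz":0},{"dx":0,"dy":0,"dz":0,"wx":0,"wy":0,"wz":0},{"dx":0,"dy":0,"dz":0,"wx":0,"wy":0,"wz":0}]';python3 -c "
from h import *
im,P=snap('wrist','w18.png');held2(im,P,.0775-.032)
p=box(0,.05);go(p[0],p[1],.17,-.85)"
```

```text
t: 64.62
tcp_pos: [0.3438, 0.3465, 0.0771]
tool_rot: [0.998, -0.069, 0.001, 0.0]
force: [0.3, -0.5, 0.3]
finger_gap: 0.652
gripper_force: 0.0
t: 65.12
tcp_pos: [0.3436, 0.3463, 0.077]
tool_rot: [0.998, -0.068, 0.0, 0.001]
force: [-0.6, -0.9, 5.1]
finger_gap: 0.331
gripper_force: 39.1
t: 65.88
tcp_pos: [0.3429, 0.346, 0.1702]
tool_rot: [1.0, -0.008, -0.001, 0.002]
force: [-0.2, 0.0, -1.3]
finger_gap: 0.335
gripper_force: 39.8
[101, 112, 113, 112, 111, 119, 153, 196, 205, 204, 204, 204, 190, 134, 80, 65, 66, 67, 66, 66] [42, 42, 42, 42, 42, 43, 42, 43, 45, 48, 48, 49, 51, 53, 53, 53, 53, 52, 53, 59, 82, 125, 173, 197, 201, 201, 194, 160, 90, 36, 26, 28, 26, 25, 27]
rows 202.5 337.5 toolx [ 0.0375 -0.0335] centre 0.002
turn wz -0.05 then dx 26.41 dy 46.63 dz 0.02
```

```bash
python3 -m inch '[{"dx":2.6,"dy":4.6,"dz":0,"wx":0,"wy":0,"wz":0},{"dx":2.6,"dy":4.6,"dz":0,"wx":0,"wy":0,"wz":0},{"dx":2.6,"dy":4.6,"dz":0,"wx":0,"wy":0,"wz":0},{"dx":2.6,"dy":4.7,"dz":0,"wx":0,"wy":0,"wz":0},{"dx":2.6,"dy":4.7,"dz":0,"wx":0,"wy":0,"wz":0},{"dx":2.6,"dy":4.7,"dz":0,"wx":0,"wy":0,"wz":0},{"dx":2.6,"dy":4.7,"dz":0,"wx":0,"wy":0,"wz":0},{"dx":2.6,"dy":4.7,"dz":0,"wx":0,"wy":0,"wz":0},{"dx":2.7,"dy":4.7,"dz":0,"wx":0,"wy":0,"wz":0},{"dx":2.7,"dy":4.6,"dz":0,"wx":0,"wy":0,"wz":0}]'; python3 -m inch '[{"dx":0,"dy":0,"dz":0,"wx":0,"wy":0,"wz":0},{"dx":0,"dy":0,"dz":0,"wx":0,"wy":0,"wz":0},{"dx":0,"dy":0,"dz":0,"wx":0,"wy":0,"wz":0},{"dx":0,"dy":0,"dz":0,"wx":0,"wy":0,"wz":0}]'; python3 -c "
from h import *
p=box(-.002,.05);go(p[0],p[1],.0932,-.85)"
```

```text
t: 67.18
tcp_pos: [0.5986, -0.1252, 0.1708]
tool_rot: [1.0, -0.008, -0.001, 0.0]
force: [0.4, 0.6, -0.6]
finger_gap: 0.335
gripper_force: 39.8
t: 67.68
tcp_pos: [0.5978, -0.1222, 0.172]
tool_rot: [1.0, -0.007, -0.001, 0.001]
force: [-0.5, 0.3, -0.0]
finger_gap: 0.333
gripper_force: 39.9
turn wz 0.07 then dx 0.03 dy 0.20 dz 7.88
```

```bash
python3 -m inch '[{"dx":0,"dy":0.15,"dz":2,"wx":0,"wy":0,"wz":0},{"dx":0,"dy":0,"dz":2,"wx":0,"wy":0,"wz":0},{"dx":0,"dy":0,"dz":0,"wx":0,"wy":0,"wz":0},{"dx":0,"dy":0,"dz":1.5,"wx":0,"wy":0,"wz":0},{"dx":0,"dy":0,"dz":1.2,"wx":0,"wy":0,"wz":0},{"dx":0,"dy":0,"dz":0.3,"wx":0,"wy":0,"wz":0},{"dx":0,"dy":0,"dz":0,"wx":0,"wy":0,"wz":0},{"dx":0,"dy":0,"dz":0,"wx":0,"wy":0,"wz":0},{"dx":0,"dy":0,"dz":0,"wx":0,"wy":0,"wz":0}]'; python3 -c "
from h import *
p=box(-.002,.05);go(p[0],p[1],.0932,-.85)"
```

```text
t: 68.8
tcp_pos: [0.5986, -0.1253, 0.1026]
tool_rot: [1.0, -0.008, 0.0, 0.001]
force: [-0.2, 0.1, 0.3]
finger_gap: 0.338
gripper_force: 39.9
turn wz -0.02 then dx -0.06 dy -0.11 dz 0.94
```

```bash
python3 -m inch '[{"dx":-0.06,"dy":-0.11,"dz":0.4,"wx":0,"wy":0,"wz":0},{"dx":0,"dy":0,"dz":0.2,"wx":0,"wy":0,"wz":0},{"dx":0,"dy":0,"dz":0,"wx":0,"wy":0,"wz":0},{"dx":0,"dy":0,"dz":0,"wx":0,"wy":0,"wz":0}]'; python3 -m inch '[{"dx":0,"dy":0,"dz":0.15,"wx":0,"wy":0,"wz":0},{"dx":0,"dy":0,"dz":0,"wx":0,"wy":0,"wz":0}]';python3 -m inch '[{"dx":0,"dy":0,"dz":0.1,"wx":0,"wy":0,"wz":0},{"dx":0,"dy":0,"dz":0,"wx":0,"wy":0,"wz":0}]';python3 -m inch '[{"dx":0,"dy":0,"dz":0.1,"wx":0,"wy":0,"wz":0},{"dx":0,"dy":0,"dz":0,"wx":0,"wy":0,"wz":0}]'
```

```text
t: 69.3
tcp_pos: [0.5978, -0.1241, 0.0961]
tool_rot: [1.0, -0.008, -0.0, 0.001]
force: [-0.1, 0.2, -1.1]
finger_gap: 0.34
gripper_force: 39.9
t: 69.55
tcp_pos: [0.5977, -0.124, 0.0945]
tool_rot: [1.0, -0.008, -0.0, 0.001]
force: [-0.6, -0.6, -0.5]
finger_gap: 0.333
gripper_force: 39.9
t: 69.8
tcp_pos: [0.5978, -0.124, 0.0936]
tool_rot: [1.0, -0.008, -0.0, 0.001]
force: [0.1, 0.6, -1.4]
finger_gap: 0.331
gripper_force: 39.9
t: 70.05
tcp_pos: [0.5979, -0.1241, 0.0933]
tool_rot: [1.0, -0.008, 0.0, 0.001]
force: [-1.3, 0.6, 4.7]
finger_gap: 0.339
gripper_force: 40.4
```

```bash
python3 -m inch '[{"dx":0,"dy":0,"dz":0.05,"wx":0,"wy":0,"wz":0},{"dx":0,"dy":0,"dz":-0.1,"wx":0,"wy":0,"wz":0}]'; python3 -m inch '[{"dx":0,"dy":0,"dz":0,"wx":0,"wy":0,"wz":0},{"dx":0,"dy":0,"dz":0,"wx":0,"wy":0,"wz":0},{"dx":0,"dy":0,"dz":0,"wx":0,"wy":0,"wz":0}]' 0.42; python3 -m inch '[{"dx":0,"dy":0,"dz":-2,"wx":0,"wy":0,"wz":0},{"dx":0,"dy":0,"dz":-4,"wx":0,"wy":0,"wz":0},{"dx":0,"dy":0,"dz":-4,"wx":0,"wy":0,"wz":0},{"dx":-3,"dy":2.5,"dz":-4,"wx":0,"wy":0,"wz":0},{"dx":-2,"dy":2.5,"dz":-2,"wx":0,"wy":0,"wz":0},{"dx":0,"dy":0,"dz":0,"wx":0,"wy":0,"wz":0},{"dx":0,"dy":0,"dz":0,"wx":0,"wy":0,"wz":0},{"dx":0,"dy":0,"dz":0,"wx":0,"wy":0,"wz":0}]' 0.4; python3 - <<'E'
from h import *
im,P=snap('wrist','w19.png'); print(sense()['tcp_pos'])
m=((im.min(2)>120)&(np.ptp(im.astype(int),axis=2)<16)).astype(np.uint8)
poly=proj(P,[[*box(x,y),.05] for x,y in((-.048,-.132),(.048,-.132),(.048,.132),(-.048,.132))]).astype(np.int32)
k=np.zeros_like(m);cv2.fillPoly(k,[poly],1);m&=k
c,s=np.cos(BY),np.sin(BY);W=np.array([[c,s],[-s,c]])
print('white plates in box frame (at z .045/.042)')
for q in cv2.findContours(m,0,2)[0]:
    if cv2.contourArea(q)<8: continue
    b=cv2.boundingRect(q);X=ray(P,[(b[0]+b[2]/2,b[1]+b[3]/2)],.044)[0,:2]-BO;print(b,(W@X).round(4))
d=((im.max(2)<118)&(im[...,2].astype(int)>im[...,0].astype(int)-4)).astype(np.uint8)&k
for q in cv2.findContours(d,0,2)[0]:
    if cv2.contourArea(q)<200: continue
    r=cv2.minAreaRect(q);X=ray(P,cv2.boxPoints(r),.038)[:,:2];X=(X-BO)@W.T
    e=[X[1]-X[0],X[2]-X[1]];v=max(e,key=np.linalg.norm);print('thread',np.round(r[0]),X.mean(0).round(4),[round(float(np.linalg.norm(u)),4) for u in e],round((np.degrees(np.arctan2(v[1],v[0]))+90)%180-90,1))
E
```

```text
t: 70.3
tcp_pos: [0.5978, -0.124, 0.0935]
tool_rot: [1.0, -0.008, 0.0, 0.001]
force: [0.5, 0.3, 0.2]
finger_gap: 0.33
gripper_force: 39.9
t: 70.68
tcp_pos: [0.5977, -0.1241, 0.0928]
tool_rot: [1.0, -0.008, -0.0, 0.001]
force: [0.3, 0.3, -0.1]
finger_gap: 0.423
gripper_force: 0.0
t: 71.68
tcp_pos: [0.5471, -0.1721, 0.2525]
tool_rot: [1.0, -0.007, -0.001, 0.0]
force: [1.2, -0.3, 0.2]
finger_gap: 0.399
gripper_force: 0.0
[ 0.54712343 -0.17213592  0.25238961]
white plates in box frame (at z .045/.042)
(255, 173, 32, 3) [-0.0333  0.0499]
(310, 171, 21, 4) [-0.0318 -0.0001]
(212, 171, 22, 4) [-0.0317  0.0982]
(352, 169, 34, 7) [-0.0313 -0.0491]
(310, 103, 21, 3) [ 0.0335 -0.0001]
(250, 103, 35, 3) [0.0336 0.0499]
(354, 102, 37, 5) [ 0.0335 -0.0491]
(204, 102, 24, 4) [0.034  0.0984]
thread [369. 139.] [ 0.0003 -0.0487] [0.0653, 0.0275] -0.6
thread [320. 138.] [0.0008 0.0004] [0.0174, 0.0633] 0.5
thread [270. 138.] [0.0008 0.0502] [0.0654, 0.0289] -3.7
thread [222. 138.] [0.0015 0.0982] [0.0196, 0.0641] -0.2
```

```bash
python3 - <<'E'
from h import *
for f in('scene','top'):
    im,P=snap(f); m=((im.max(2)<90)&(im[...,2].astype(int)>im[...,0].astype(int)+4)).astype(np.uint8)
    for q in cv2.findContours(m,0,2)[0]:
        a=cv2.contourArea(q)
        if 40<a<600:
            r=cv2.minAreaRect(q);print(f,np.round(r[0]),np.round(r[1],1),ray(P,[r[0]],.015)[0,:2].round(3))
im,P=snap('top');o=cv2.imread('pics/top0.png')[:,:,::-1]
for n,(u,v) in(('pin',(304,141)),('tin',(260,240)),('red',(457,260))):
    print(n,np.abs(im[v-15:v+15,u-15:u+15].astype(int)-o[v-15:v+15,u-15:u+15]).mean())
E
```

```text
scene [344. 276.] [16.5  9.8] [0.686 0.065]
scene [287. 238.] [ 5.3 19.1] [ 0.583 -0.073]
scene [267. 236.] [ 9.2 18.8] [ 0.578 -0.124]
scene [246. 237.] [ 5.8 19.6] [ 0.582 -0.175]
scene [225. 234.] [ 8.2 19.2] [ 0.577 -0.226]
scene [444.   9.] [22.6 13. ] [-0.629  0.451]
scene [78.  5.] [10. 52.] [-0.618 -1.077]
top [216. 165.] [38.1 94.1] [0.607 0.321]
top [354. 166.] [22.  6.] [ 0.602 -0.077]
top [304. 141.] [14. 14.] [0.675 0.067]
top [529. 118.] [18.  21.5] [ 0.741 -0.581]
pin 13.712222222222222
tin 34.778888888888886
red 12.039259259259259
```

```bash
python3 - <<'E'
from h import *
im,P=snap('top');o=cv2.imread('pics/top0.png')[:,:,::-1]
for n,i in(('old',o),('new',im)):
    m=((i.min(2)>125)).astype(np.uint8)[215:265,235:290]
    for q in cv2.findContours(m,0,2)[0]:
        if cv2.contourArea(q)>30: print(n,np.array(cv2.minEnclosingCircle(q)[0])+[235,215],cv2.contourArea(q))
    print(i[232:248:3,262].mean(1).astype(int),i[225,240:285:5].mean(1).astype(int))
im,P=snap('scene');o=cv2.imread('pics/scene0.png')[:,:,::-1]
for n,(u,v) in(('pin',(347,275)),('tin',(398,188)),('red',(194,165))): print(n,np.abs(im[v-10:v+10,u-12:u+12].astype(int)-o[v-10:v+10,u-12:u+12]).mean())
E
```

```text
[115 114 115 115 117 118] [107 109 113 107 110 114 111 110 110]
new [257.3571434 239.3571434] 74.5
[131 132 145  38  43  44] [123 126 130 123 125 131 128 126 125]
pin 6.0159722222222225
tin 7.752083333333333
red 5.251388888888889
```

```bash
python3 -c "
from station import workorder
print(workorder.sign_off())"
```

```text
the job is handed in; nothing more can be done
None
```

The job is handed in after about 72 s of the 210 s: the lid is parked flush in the corner stop, the three tubes are in the tray, and the four reels present (two fat, two slim) are seated and centred to about 1.5 mm, but while going down for the first tube a finger touched the box and the wrist force reached about 42 N.

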